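# Clamp a casting in the draw-latch fixture

## Robot

A 6-joint arm with a two-finger parallel gripper is mounted at the origin on a cart in front of the work surface, level with it; the furniture and walls round the work are solid. World frame = base frame: x ahead of the robot, y to its left, z up, the work surface at z = 0. Lengths are in m, angles in rad, forces in N, time in s.
With the tool pointing down it reaches from about 0.35 to 0.775 m from the base axis. Payload 5.5 kg.
Tool frame: the origin (TCP) lies at the very end of the fingers, on their centre line; the grasp point (between the pads) lies 19 mm behind it; z points along the fingers, y is the line along which they close (so a half turn about z gives the same grasp; the last joint's range is limited). The gripper opens to 85 mm and grips with 20 to 120 N. Pads are 22 mm wide; open, the fingers measure 114 mm over their backs; the gripper's body (76 mm by 85 mm) begins 54 mm behind the grasp point. The pads swing forward as they close: fully open they stand 13 mm farther back than shut.
Start: joints at [1.208, 0.313, 0.046, 1.304, 0, 1.431], TCP at [0.127, 0.561, 0.207] pointing down, gripper open.
Joint ranges: [-2.76, 2.76], [-0.86, 1.69], [-1.03, 1.26], [-2.2, 2.34], [-1.47, 1.5], [-3.14, 3.14]. Speed limits (rad/s): [2.57, 2.57, 3.14, 3.14, 3.14, 3.14].

## Interface

Orientations are given as a unit quaternion [x, y, z, w].
In Python, from cell import robot gives the robot as it stands.
- The arm moves only by the tool move_arm, never from a script. Its argument "deltas" is a list of rows, each a list of 3 entries, a list of its own where there are three numbers: the shift along the tool's x, y, z in m, then the turn, a rotation vector about the tool's x, y, z in degrees, then the opening, from 0 (shut) to 1 (fully open). A call has 1 to 8 rows; each row is the pose to reach, as a shift and turn from the pose commanded when the call began, along the tool's axes at that moment; what a row does not reach only later rows make up. A row lasts 1/8 s, in which the tool goes at most 62.5 mm and 10.7 degrees, less where a joint would pass 70% of its speed; a pose out of reach is approached as far as the arm can. A call with a gripper value outside its range is refused whole. The fingers move at their own pace and stop on an object; "squeeze" is the grip in N (left out, the last holds). Time passes only in rows, so rows that repeat a pose let the fingers close. It gives the time, the measured TCP pose, the force, the opening and the grip force at its end, in the units of the state.
- robot.observe(): the state, without advancing time (a new reading comes with each control period).
- robot.capture(name): name is "scene" or "top"; returns a dict with "pixels" (400x640x3 uint8, red, green, blue), "camera_matrix" (3x3 intrinsics, pixels), "D" ([k1, k2, p1, p2, k3] as OpenCV has them; the pictures are not rectified), "rvec" (rotation vector, rad) and "tvec" (3), from world to camera coordinates, as OpenCV has them. Camera axes: x right, y down, z forward; pixel columns grow to the right and rows downward; lengths in m; the calibration is good to about 2 mm. A picture is of the moment at which its call begins. There is no depth.
- robot.sign_off(): hands the job in; it is judged then, once.
The state is a dict: "t": time; "joint_pos": joint angles; "qd": joint speeds; "joint_torque": joint torques, N m; "tool_pos": TCP position; "orientation": TCP orientation; "force": force on the tool from outside, world axes, zero at the start; "torque": the same for the moment, N m; "gripper_width": finger opening in m; "grip_force": force on a finger pad.
Only numpy, scipy, OpenCV 4.12 (cv2) and the standard library are available. Lean on these libraries where they do the work, as an engineer would, in place of code of your own. Each camera call takes 0.05 s, during which the arm holds its last target. There are 200 camera calls.

## Task

Lift the top casting straight off the pile without shifting the two beneath it, and lay it rib up in the blue fixture, in the nest between the steel fence and the dark sliding jaw. Then pull the latch's wire bail forward over the brass keeper hook, let it drop behind the hook, and push the red lever over centre all the way down, no harder than needed, so that the latch draws the jaw in and clamps the casting. Leave the tools lying around as they are.

Things in the scene. Friction and masses are not known exactly. Their poses are not given: they have to be found in the camera images.
- casting_top: The aluminium casting to clamp, on top of the pile: an inverted T, about 0.3 kg. Flange 40 mm (its x) by 140 mm (y) by 14 mm; along its middle stands a rib 12 mm thick (x), 108 mm long at the top, whose top is 44 mm above the underside. Take it by the rib. Origin: centre of the underside, z up; both ends alike.
- casting_low_a: Lower casting of the pile, same form; lies flat, its y axis roughly across that of the top casting, which rests on the two ribs. Must stay where it is.
- casting_low_b: Second lower casting, same form, about 75 mm beside the first (along the first's +x). Must stay where it is.
- fixture: Fixture fixed to the bench: blue base plate 284 mm (x) by 200 mm (y) by 10 mm; origin: centre of its underside, z up. In a row along its x: latch (lever and wire bail) at -x, brass keeper hook, steel fence, nest for the casting, dark jaw at +x. Lever and bail move in its x-z plane at y = 0.
- fence: Fixed steel fence bar, 14 mm (x) by 140 mm (y) by 12 mm, top 22 mm above the bench; origin at its centre; axes as the fixture's. The casting is clamped against its +x face.
- nest (a point): Point on the nest's floor (10 mm above the bench) where the centre of the casting's underside goes, its flange 4 mm off the fence; axes as the fixture's. The casting's long (y) axis lies along the fixture's y, either way round, the flange between fence and jaw. The nest is 164 mm long (y) and 50 to 58 mm wide (x) at the start.
- yoke_home (a point): Where the jaw's face (top 22 mm above the bench) stands when a casting is clamped. At the start the jaw stands 10 to 18 mm farther to +x. Jaw, two side rods and the keeper's cross bar are one yoke, which slides along the fixture's x (friction about 6 N); its position is not measured.
- keeper_home (a point): Where the tip of the keeper's nose (its lower edge) is when a casting is clamped; at the start it is 10 to 18 mm farther to +x, unmeasured: see or feel it. Brass hook on the yoke's cross bar (top at z 24 mm), 12 mm wide (y); upright post 10 mm thick; its nose points 6 mm to +x from the post, z 37 to 42 mm. Axes as the fixture's.
- lever_pivot (a point): Centre of the lever's hinge pin, 45 mm above the bench; the hinge axis is the fixture's y; axes as the fixture's.
- lever (a joint): Lever angle (rad): 0 = fully down, lying to -x and 4 degrees below level (its stop); grows as it swings up and over to +x, at most 2.51. From +x upwards the lever points at 3.21 minus this value. Friction 0.14 N m, it stays where left; starts 1.3 to 1.55. Latched, dead centre is about 0.18 before fully down; it then stays down by itself.
- lever_grip: Red grip of the lever: 46 to 86 mm from the pivot, 22 mm wide (y), 14 mm thick. Origin at the lever's pivot. Pushing it over takes up to about 10 N; more than 60 N would bend it.
- bail_pin (a point): Pin of the bail on the lever, 24 mm from the pivot. The bail, a wire loop 38 mm wide, turns freely on it; its cross bar (8 mm thick, along y) lies 125 mm from the pin, the button's centre 137 mm along the same line and 28 mm above it. The bail is sprung in its length (8 N per mm, up to 12 mm). It first leans back over the lever, towards -x.
- bail_grip (a point): Centre of the bail's black button, 18 mm wide; pinch it across the fixture's y; it is round (24 mm) about y and turns in the fingers. Pulled out, it draws the lever along (about 6 N). Hook: cross bar beyond the nose, down to z 28 mm (on the yoke's bar; the bail slopes, the button is then 20 mm beyond and 23 mm above it), back to -x until it meets the post. Released, it stays down.
- spanner: Steel combination spanner, 207 mm, lying on the bench near the fixture; leave it.
- battery_pack: Black battery pack, 105 mm; leave it.
- tape_measure: Yellow tape measure, 82 mm, at the bench's right edge; leave it.

How it is judged:
On the way:
1. the casting lies in the nest, rib up, flange between fence and jaw (z of casting_top in the frame of nest between -0.004 and 0.004 m and x of casting_top in the frame of nest between -0.007 and 0.018 m and y of casting_top in the frame of nest between -0.014 and 0.014 m and angle between casting_top's own z axis and vertical below 0.1 rad), for 0.2 s.
At the end, for the whole second after the job is handed in: The lever is fully down (within 0.07 rad), the bail lies hooked on the keeper, and the casting lies flat and rib up in the nest, square to the fence (within 0.06 rad), within 15 mm of the middle lengthwise, pressed against the fence by the latch with more than 12 N, at rest (value of joint lever below 0.07 rad and contact force between casting_top and fence above 12 N and x of casting_top in the frame of nest between -0.007 and 0 m and y of casting_top in the frame of nest between -0.015 and 0.015 m and z of casting_top in the frame of nest below 0.004 m and angle between casting_top's own z axis and vertical below 0.06 rad and angle between the y axis of casting_top and the y axis of fence, either way round below 0.06 rad and x of bail_grip in the frame of nest above -0.09 m and z of bail_grip in the frame of nest below 0.062 m and linear speed of casting_top below 0.01 m/s); the robot touches nothing.
It fails at once if a lower casting of the pile is shifted by more than 12 mm (distance of any of casting_low_a, casting_low_b from where it was at the start of the episode above 0.012 m).
It fails at once if the lever's red grip is pressed with more than 60 N (contact force between the fingers and lever_grip above 60 N).
It fails at once if a tool lying around is moved by more than 30 mm (distance of any of spanner, battery_pack, tape_measure from where it was at the start of the episode above 0.03 m).
It also fails if it takes over 72 s, if anything falls off the work surface, if the arm or the gripper's body presses on something with over 40 N, if the wrist force passes 120 N, or if a joint passes its speed limit or range.

## Working session

There is one attempt and no reset: what is moved stays moved. The work goes in short steps, Python scripts to look and compute and a tool call to move; the robot and the scene stay as the last step left them, time stands still between calls to the robot, and variables do not carry over. Pictures are saved under pics/ and viewed, at most 10 in all, crops included, and the job is handed in when it is done.

Besides the shell and the picture viewer there is one more tool, called after "Emit:" as a command line: name --argument value ..., lists and objects as JSON in quotes. move_arm: Moves the arm, as the interface text tells. Its arguments: {"type":"object","properties":{"deltas":{"type":"array","items":{"type":"array"}},"squeeze":{"type":"number"}},"required":["deltas"]}

```bash
ls; mkdir -p pics; cat > h.py <<'E'
import numpy as np, cv2, json
from scipy.spatial.transform import Rotation as R
from cell import robot
def snap(n,f):
    c=robot.capture(n); cv2.imwrite(f'pics/{f}.png',c['pixels'][:,:,::-1])
    np.savez(f'pics/{f}.npz',**{k:np.array(c[k]) for k in('camera_matrix','D','rvec','tvec')}); return c
def cal(f): return np.load(f'pics/{f}.npz')
def proj(c,P): return cv2.projectPoints(np.array(P,float).reshape(-1,1,3),c['rvec'],c['tvec'],c['camera_matrix'],c['D'])[0].reshape(-1,2)
def ray(c,uv,z):
    u=cv2.undistortPoints(np.array(uv,float).reshape(-1,1,2),c['camera_matrix'],c['D']).reshape(-1,2)
    M=cv2.Rodrigues(c['rvec'])[0]; C=-M.T@c['tvec'].reshape(3)
    d=np.c_[u,np.ones(len(u))]@M; return C+d*((np.reshape(z,-1)-C[2])/d[:,2])[:,None]
E
python3 - <<'E'
from h import *
for n in('scene','top'):
    c=snap(n,n+'0'); M=cv2.Rodrigues(c['rvec'])[0]; print(n,-M.T@np.array(c['tvec']).reshape(3), M[2],np.array(c['camera_matrix'])[0,0])
s=robot.observe(); print(s['tool_pos'],s['orientation'],s['t'],s['force'])
E
```

```text
pics
scene [-0.18564176 -0.73856431  0.7466702 ] [ 0.56503003  0.6040583  -0.56200946] 438.49568409186884
top [ 0.33224723 -0.05991047  1.21134292] [ 0.1295228   0.01646487 -0.99143974] 362.7768486882268
[0.12688898 0.56033977 0.20579826] [ 1.11180845e-01  9.93799863e-01 -7.77169020e-04 -2.17668948e-04] 0.1 [-0.47122616  0.86221217  0.79166988]
```

View pics/top0.png

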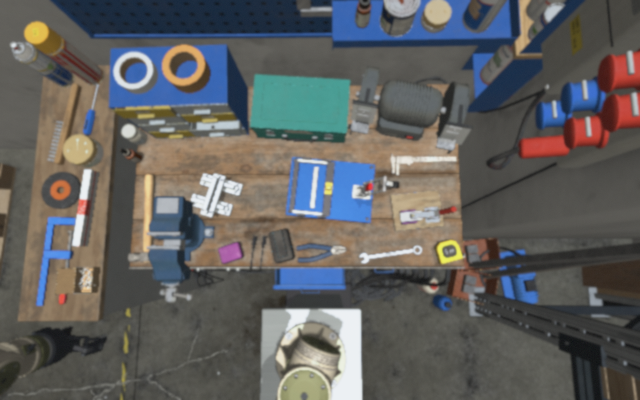

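View pics/scene0.png

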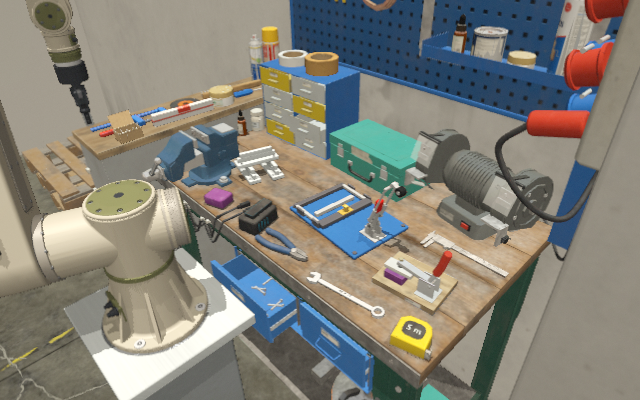

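The top view shows the pile at about (215,193), the blue fixture at (332,190) with the latch at (367,188), and a decoy clamp at (425,210). In the scene view the pile is at (258,163) and the fixture at (348,218). I'll enlarge both areas.

```bash
python3 - <<'E'
import cv2,numpy as np
def crop(f,x,y,w,h,k):
    return cv2.resize(cv2.imread(f'pics/{f}.png')[y:y+h,x:x+w],None,fx=k,fy=k,interpolation=cv2.INTER_CUBIC)
a=np.vstack([crop('top0',180,165,70,58,5),crop('scene0',220,135,70,58,5)]) #350x580
b=np.vstack([crop('top0',280,150,110,72,4),crop('scene0',283,175,125,82,3.52)])
b=b[:580,:440]
p=np.zeros((580,350+b.shape[1],3),np.uint8);p[:a.shape[0],:350]=a;p[:b.shape[0],350:]=b
print(p.shape);cv2.imwrite('pics/z0.png',p)
E
```

```text
(580, 790, 3)
```

View pics/z0.png

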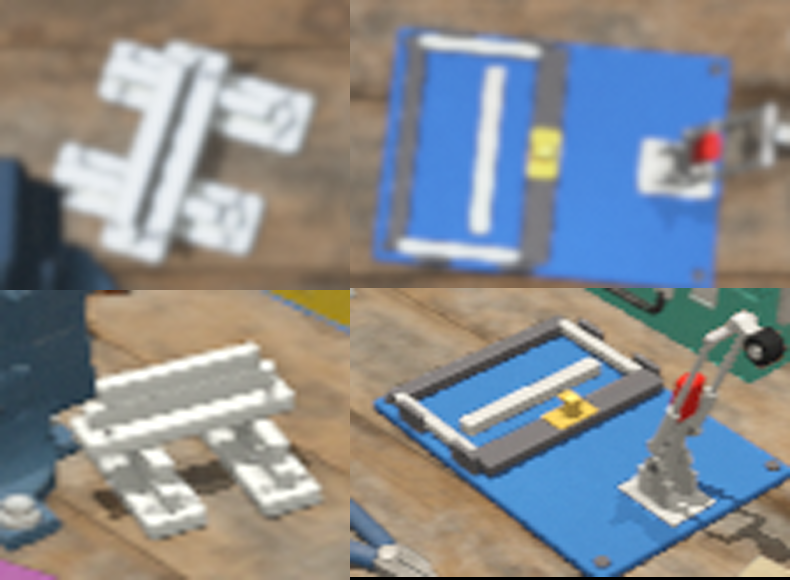

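The enlarged view shows the top casting's rib running up-right, with the vise clear to the lower left. On the fixture the latch is to the right (world -y) and the keeper is next. The fence is at about (314,187) in the top view, and the bail with its black button leans away to the right. Next I fit the plate, fence, casting and button.

```bash
cat >> h.py <<'E'
from scipy.optimize import least_squares
def contour(m,roi,k=6):
    x,y,w,h=roi; s=cv2.resize(m[y:y+h,x:x+w].astype(np.float32),None,fx=k,fy=k,interpolation=cv2.INTER_CUBIC)
    cs=cv2.findContours((s>.5).astype(np.uint8),cv2.RETR_EXTERNAL,cv2.CHAIN_APPROX_NONE)[0]
    c=max(cs,key=cv2.contourArea).reshape(-1,2); return (c+.5)/k-.5+[x,y]
def fitrect(W,L,Wd,p0,loss=.001):
    def res(p):
        c,s=np.cos(p[2]),np.sin(p[2]); d=W[:,:2]-p[:2]; q=np.abs(np.c_[d@[c,s],d@[-s,c]])-[L/2,Wd/2]
        return np.where((q>0).all(1),np.hypot(*q.T),q.max(1))
    r=least_squares(res,p0,loss='soft_l1',f_scale=loss); return r.x,np.median(np.abs(res(r.x)))
E
python3 - <<'E'
from h import *
def im(f): return cv2.imread(f'pics/{f}.png').astype(int)
rois=dict(top0=(270,145,125,90),scene0=(275,170,150,95))
for f,roi in rois.items():
    c=cal(f);i=im(f);b,g,r=i[...,0],i[...,1],i[...,2]
    soft=np.clip((b-r-20)/80.,0,1)
    C=contour(soft,roi); W=ray(c,C,.01)
    p,e=fitrect(W,.284,.2,[*W[:,:2].mean(0),1.5]); print(f,'fixture',p,e,W.min(0),W.max(0))
    # red grip, yellow keeper, black button
    x,y,w,h=roi; sub=i[y:y+h,x:x+w]
    for n,m in dict(red=(sub[...,2]-sub[...,1]>80),yel=(sub[...,2]-sub[...,0]>80)&(sub[...,1]>130)).items():
        yy,xx=np.nonzero(m); print(n,m.sum(),(xx.mean()+x,yy.mean()+y) if m.sum() else '',[xx.min()+x,xx.max()+x,yy.min()+y,yy.max()+y])
c=cal('top0');i=im('top0')
print('dark top');print(i[176:192,380:402].sum(2)//3)
c=cal('scene0');i=im('scene0')
sub=i[180:202,390:412].sum(2)//3; m=sub<60; yy,xx=np.nonzero(m);print('btn scene',xx.mean()+390,yy.mean()+180,m.sum())
# top casting corner picks (crop/5+offset)
fl=np.array([[168,42],[228,58],[165,262],[103,245]])/5+[180,165]-.4
P=ray(cal('top0'),fl,.058);print(P,np.linalg.norm(P[1]-P[2]),np.linalg.norm(P[0]-P[1]),P.mean(0))
E
```

```text
top0 fixture [ 0.52721135 -0.21098802  1.47299095] 0.0018407802245044846 [ 0.42959128 -0.21308058  0.01      ] [ 0.63950294 -0.04786772  0.01      ]
red 36 (np.float64(369.6111111111111), np.float64(186.25)) [np.int64(367), np.int64(372), np.int64(183), np.int64(189)]
yel 62 (np.float64(327.9032258064516), np.float64(187.93548387096774)) [np.int64(325), np.int64(331), np.int64(182), np.int64(193)]
scene0 fixture [ 0.5391897  -0.06587865  1.4621472 ] 0.00594794970729752 [ 0.42497934 -0.21823883  0.01      ] [0.64031927 0.08488897 0.01      ]
red 55 (np.float64(379.25454545454545), np.float64(204.54545454545456)) [np.int64(375), np.int64(383), np.int64(199), np.int64(212)]
yel 74 (np.float64(345.98648648648646), np.float64(209.2027027027027)) [np.int64(338), np.int64(383), np.int64(199), np.int64(214)]
dark top
[[ 85  87  94 115 144 152 130  99  88  84  85  87  92  98 103 106 109 111
  107 104 105 107]
 [ 99 102 112 139 172 180 152 113  97  97  99 103 105 110 113 117 115 114
  111 110 111 113]
 [109 111 123 152 186 189 159 120 106 108 113 117 120 121 122 124 123 121
  119 120 120 122]

[... 780 characters left out ...]
7  79  79  79  77  77  78  76  67  65
   79 104 124 133]
 [ 87 101 133 174 190 164 114  82  76  73  75  83  90  96  99  98  95  95
  106 120 128 135]
 [ 97 112 141 178 194 167 121  94  89  89  90  97 105 111 115 119 122 122
  124 129 132 134]
 [108 117 139 171 182 162 127 110 106 105 106 109 112 116 120 127 131 133
  132 131 133 135]
 [111 116 127 145 151 137 122 114 111 110 112 113 116 119 124 131 136 135
  134 133 133 134]]
btn scene 401.13698630136986 191.15068493150685 73
[[0.58815432 0.31629382 0.058     ]
 [0.57736418 0.27686939 0.058     ]
 [0.44442303 0.31293245 0.058     ]
 [0.45554103 0.35314132 0.058     ]] 0.13774575385435373 0.04087435318760489 [0.51637064 0.31480924 0.058     ]
```

```bash
python3 - <<'E'
from h import *
from scipy.optimize import minimize
def im(f): return cv2.imread(f'pics/{f}.png').astype(int)
C4={}
rois=dict(top0=(280,150,100,78),scene0=(285,178,125,80))
p0=None
for f,roi in rois.items():
    c=cal(f);i=im(f);b,g,r=i[...,0],i[...,1],i[...,2]
    soft=np.clip((b-r-20)/80.,0,1).astype(np.float32)
    soft=cv2.morphologyEx(soft,cv2.MORPH_CLOSE,np.ones((13,13)))
    W=ray(c,contour(soft,roi),.01)
    q=[.53,-.065,1.466]
    W=W[(np.hypot(*(W[:,:2]-q[:2]).T)<.2)]
    p,e=fitrect(W,.284,.2,q); print(f,'fixture',p,e)
    # top edges picks of fence, z .022
c=cal('top0');K=lambda a:np.array(a)/4+[280,150]-.375
P=ray(c,K([[487,66],[503,67],[489,233],[472,231]]),.022);print('fence',P,P.mean(0))
P=ray(c,K([[410,44],[388,250]]),.022);print('jaw inner',P)
P=ray(c,K([[543,128],[540,178]]),.04);print('keeper',P)
# triangulation
def tri(u,v):
    def und(f,u):
        c=cal(f);return cv2.undistortPoints(np.array(u,float).reshape(1,1,2),c['camera_matrix'],c['D']).reshape(2,1),np.c_[cv2.Rodrigues(c['rvec'])[0],c['tvec'].reshape(3,1)]
    a,A=und('top0',u);b,B=und('scene0',v);X=cv2.triangulatePoints(A,B,a,b);return (X[:3]/X[3]).ravel()
print('btn',tri([395.5,183.7],[401.1,191.15]));print('red',tri([369.6,186.25],[379.25,204.5]))
E
```

```text
top0 fixture [ 0.54100825 -0.06268188  1.47576106] 0.0021248781810820766
scene0 fixture [ 0.53639135 -0.06969116  1.49529283] 0.0033965584225527437
fence [[ 0.61592157 -0.30192307  0.022     ]
 [ 0.61497232 -0.31516138  0.022     ]
 [ 0.4756211  -0.29940977  0.022     ]
 [ 0.47733497 -0.28556115  0.022     ]] [ 0.54596249 -0.30051384  0.022     ]
jaw inner [[ 0.63519457 -0.23838336  0.022     ]
 [ 0.46189094 -0.21640604  0.022     ]]
keeper [[ 0.55957797 -0.34218168  0.04      ]
 [ 0.51829221 -0.33833855  0.04      ]]
btn [ 0.52517155 -0.2499625   0.18726504]
red [ 0.53160113 -0.18448567  0.11396541]
```

```bash
python3 - <<'E'
from h import *
c=cal('top0');s=cal('scene0')
K=lambda a:(np.array(a)-[350,0])/4+[280,150]-.375
Ks=lambda a:(np.array(a)-[350,288])/3.52+[283,175]-.36
P=ray(c,K([[487,66],[503,67],[489,233],[472,231]]),.022);print('fence top',P[:,:2],P.mean(0))
P=ray(s,Ks([[461,418],[595,360],[604,368],[470,430]]),.022);print('fence scene',P[:,:2],P.mean(0))
P=ray(c,K([[410,44],[388,250]]),.022);print('jaw inner',P[:,:2])
P=ray(c,K([[543,128],[540,178]]),.04);print('keeper',P[:,:2])
P=ray(c,K([[400,28],[730,58],[712,288],[375,258]]),.01);print('plate',P[:,:2],P.mean(0),[np.linalg.norm(P[k]-P[k-1]) for k in range(4)])
P=ray(s,Ks([[377,405],[602,580],[790,478]]),.01);print('plate s',P[:,:2],(P[0]+P[2])/2)
# overlay
def rect(cx,cy,th,L,W,z):
    q=np.array([[-L,-W],[L,-W],[L,W],[-L,W]])/2; r=np.array([[np.cos(th),-np.sin(th)],[np.sin(th),np.cos(th)]])
    return np.c_[q@r.T+[cx,cy],np.full(4,z)]
out=[]
for f,(x,y,w,h),k in(('top0',(280,150,110,80),7),('scene0',(283,175,125,85),6)):
    I=cv2.resize(cv2.imread(f'pics/{f}.png')[y:y+h,x:x+w],None,fx=k,fy=k,interpolation=cv2.INTER_CUBIC)
    for pr,col in(([.541,-.0627,1.476],(0,255,255)),([.5364,-.0697,1.4753],(0,0,255))):
        uv=(proj(cal(f),rect(*pr,.284,.2,.01))-[x,y]+.5)*k
        cv2.polylines(I,[np.round(uv).astype(int)],True,col,1)
    out.append(cv2.resize(I,(640,int(I.shape[0]*640/I.shape[1]))))
I=np.vstack(out);I=cv2.resize(I,None,fx=600/I.shape[0]*1.0,fy=600/I.shape[0]);print(I.shape);cv2.imwrite('pics/ov.png',I)
E
```

```text
fence top [[ 0.61788103 -0.00980005]
 [ 0.61694184 -0.02321947]
 [ 0.47682911 -0.01159702]
 [ 0.47855358  0.00245936]] [ 0.54755139 -0.01053929  0.022     ]
fence scene [[ 0.48098855  0.00333398]
 [ 0.6169459  -0.01616387]
 [ 0.61343387 -0.0296305 ]
 [ 0.47500147 -0.01348098]] [ 0.54659245 -0.01398534  0.022     ]
jaw inner [[0.63717331 0.05498597]
 [0.46304699 0.07181471]]
keeper [[ 0.56125725 -0.05659419]
 [ 0.51973241 -0.05398142]]
plate [[ 0.65423617  0.0647648 ]
 [ 0.62632927 -0.21467023]
 [ 0.43164986 -0.19585407]
 [ 0.45770561  0.08392508]] [ 0.54248023 -0.0654586   0.01      ] [np.float64(0.19746234726081904), np.float64(0.2808250816417923), np.float64(0.1955866019470625), np.float64(0.28098981500492726)]
plate s [[ 0.45572527  0.07800549]
 [ 0.42948014 -0.19703673]
 [ 0.61614242 -0.22026601]] [ 0.53593385 -0.07113026  0.01      ]
(600, 427, 3)
```

View pics/ov.png

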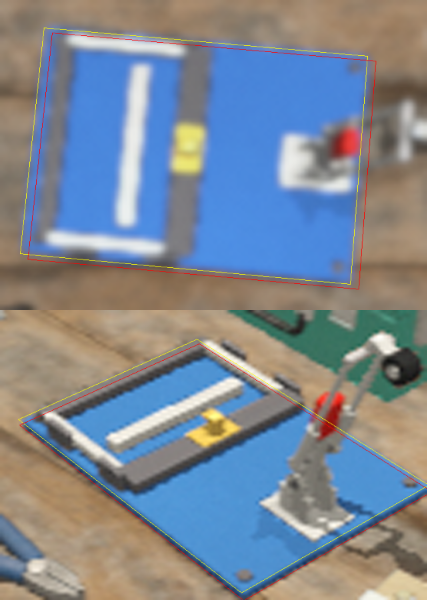

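The yellow outline (plate centre about (0.541,-0.063), yaw 84.5°) matches the plate in both views. I'll check intensity profiles along the fixture's x axis for the fence, jaw and keeper, and take the button and grip from triangulation.

```bash
python3 - <<'E'
from h import *
O=np.array([.540,-.064]);th=np.radians(84.5);ex=np.array([np.cos(th),np.sin(th)]);ey=np.array([-ex[1],ex[0]])
for f in('top0','scene0'):
    I=cv2.imread(f'pics/{f}.png').astype(np.float32)
    for y0,rng in((.03,1),(-.03,1)):
        X=np.arange(-.03,.15,.004);
        P=np.array([[*(O+ex*x+ey*y0),.022] for x in X]); uv=proj(cal(f),P).astype(np.float32)
        v=cv2.remap(I,uv[:,:1],uv[:,1:],cv2.INTER_LINEAR).reshape(-1,3)
        print(f,y0,' '.join(f'{int(x*1000)}:{int(a[2])},{int(a[0])}' for x,a in zip(X,v)))
for n,p in(('btn',[.52517,-.24996,.18727]),('red',[.5316,-.18449,.114])):
    d=np.array(p[:2])-O;print(n,d@ex,d@ey,p[2])
E
```

```text
top0 0.03 -30:77,224 -26:76,223 -22:76,223 -18:76,223 -13:76,222 -9:82,217 -5:100,188 -1:117,145 2:122,126 6:123,125 10:123,125 13:119,125 18:106,141 22:87,181 26:76,213 30:75,222 34:75,223 38:76,222 42:93,222 46:151,223 50:211,229 54:232,235 57:225,232 62:177,220 66:108,216 70:78,220 74:74,220 78:74,221 82:74,221 86:74,221 90:74,221 94:74,221 98:75,222 102:75,222 106:75,219 110:81,204 114:103,171 118:121,139 122:122,128 126:114,138 130:99,172 134:82,200 138:86,183 142:109,137 146:126,113
top0 -0.03 -30:73,218 -26:74,218 -22:73,218 -18:73,218 -13:74,218 -9:77,210 -5:91,169 -1:110,132 2:120,121 6:120,119 10:122,121 13:119,125 18:109,149 22:88,187 26:75,211 30:74,218 34:73,218 38:75,218 42:93,216 46:145,213 50:209,219 54:229,227 57:217,224 62:165,214 66:102,214 70:76,218 74:74,219 78:74,219 82:73,218 86:73,219 90:74,219 94:74,220 98:74,220 102:74,219 106:74,216 110:80,198 114:102,163 118:118,133 122:117,124 126:111,137 130:96,173 134:82,199 138:92,177 142:117,129 146:133,99
scene0 0.03 -30:81,212 -26:79,212 -22:80,211 -18:74,199 -13:48,113 -9:62,71 -5:81,77 -1:127,120 2:138,129 6:136,1
[... 286 characters left out ...]
8:132,125 122:136,128 126:136,128 130:153,128 134:171,129 138:172,129 142:173,131 146:174,133
scene0 -0.03 -30:78,210 -26:80,211 -22:79,210 -18:69,184 -13:44,102 -9:63,71 -5:84,81 -1:128,122 2:144,125 6:140,124 10:135,120 13:136,120 18:133,132 22:109,174 26:116,199 30:114,202 34:126,183 38:127,144 42:142,130 46:167,154 50:235,221 54:240,225 57:228,222 62:158,216 66:79,211 70:79,210 74:79,211 78:78,212 82:79,213 86:79,213 90:81,213 94:80,211 98:76,203 102:66,132 106:67,69 110:71,66 114:94,88 118:131,123 122:135,127 126:134,125 130:142,112 134:155,101 138:159,104 142:152,100 146:150,98
btn -0.18652526955823545 -0.0030617505168755946 0.18727
red -0.12074039226243123 -0.0031871266548774216 0.114
```

Measured in the fixture's frame: fence centre x≈54.5 mm, jaw face ≈114.5 mm (gap 53 mm), button near (-186, 0, 187). The top casting's centre is (0.516, 0.315) with the rib at -15.3°. A helper will convert world targets into tool deltas.

```bash
cat >> h.py <<'E'
O=np.array([.542,-.064]);TH=np.radians(84.5);EX=np.array([np.cos(TH),np.sin(TH),0]);EY=np.array([-EX[1],EX[0],0])
def fx(x,y,z): return np.array([*O,0])+EX*x+EY*y+[0,0,z]
def tofx(p): d=np.array(p)-[*O,0]; return np.round([d@EX,d@EY,d[2]],4)
def go(targets,ang=None,tilt=0):
    """targets world TCP; ang: closing-line angle deg (tool pointing down)"""
    s=robot.observe(); T=R.from_quat(s['orientation']); p=np.array(s['tool_pos'])
    rv=np.zeros(3)
    if ang is not None:
        a=np.radians(ang); y=np.array([np.cos(a),np.sin(a),0]); 
        if y@T.apply([0,1,0])<0: y=-y
        z=np.array([0,0,-1.]); G=R.from_matrix(np.c_[np.cross(y,z),y,z]); rv=(T.inv()*G).as_rotvec(True)
    print('t',round(s['t'],2),'p',np.round(p,4),'fx',tofx(p),'w',s['gripper_width'],'g',s['grip_force'],'F',np.round(s['force'],1))
    for t in np.atleast_2d(targets): print(np.round(T.inv().apply(t-p),4))
    print('turn',np.round(rv,2))
E
python3 -c "
from h import *
go([[.3,.45,.30],[.5164,.3148,.25],[.5164,.3148,.13],[.5164,.3148,.064]],74.7)"
```

```text
t 0.1 p [0.1269 0.5603 0.2058] fx [0.5817 0.473  0.2058] w 0.08548912992914119 g 0.0 F [-0.5  0.9  0.8]
[-0.1932 -0.0695 -0.0941]
[-0.4341 -0.1535 -0.0441]
[-0.4342 -0.1533  0.0759]
[-0.4342 -0.1532  0.1419]
turn [-0.09 -0.01  2.53]
```

Emit:
move_arm --deltas '[[[-0.05,-0.018,-0.03],[0,0,0],0.7],[[-0.1,-0.036,-0.06],[0,0,0],0.7],[[-0.155,-0.055,-0.08],[0,0,1],0.7],[[-0.21,-0.075,-0.094],[0,0,2.5],0.6],[[-0.265,-0.095,-0.094],[0,0,2.5],0.6],[[-0.32,-0.115,-0.085],[0,0,2.5],0.6],[[-0.375,-0.135,-0.065],[0,0,2.5],0.6],[[-0.434,-0.153,-0.04],[0,0,2.5],0.6]]'

```text
t: 1.1
tool_pos: [0.5148, 0.3163, 0.2477]
orientation: [0.133, 0.991, 0.0, 0.0]
force: [0.6, -0.3, 0.2]
gripper_width: 0.0514
grip_force: 0.0
```

```bash
python3 -c "
from h import *
go([[.5164,.3148,.15],[.5164,.3148,.066]],74.7)"
```

```text
t 1.1 p [0.5148 0.3163 0.2477] fx [0.3759 0.0635 0.2477] w 0.051418907192983226 g 0.0 F [ 0.6 -0.3  0.2]
[-0.0019 -0.0011  0.0977]
[-0.0018 -0.0011  0.1817]
turn [0.03 0.02 0.02]
```

Emit:
move_arm --deltas '[[[-0.002,-0.001,0.05],[0,0,0],0.5],[[-0.002,-0.001,0.1],[0,0,0],0.5],[[-0.002,-0.001,0.14],[0,0,0],0.5],[[-0.002,-0.001,0.165],[0,0,0],0.5],[[-0.002,-0.001,0.181],[0,0,0],0.5],[[-0.002,-0.001,0.181],[0,0,0],0.5]]'

```text
t: 1.85
tool_pos: [0.5141, 0.3157, 0.066]
orientation: [0.133, 0.991, -0.001, -0.001]
force: [-0.3, 0.1, 0.4]
gripper_width: 0.0429
grip_force: 0.0
```

```bash
python3 - <<'E'
from h import *
go([[.5164,.3148,.066]])
snap('scene','s1');snap('top','t1')
out=[]
for f,(x,y,w,h),k in(('s1',(215,120,90,75),4.4),('t1',(180,155,90,75),4.4)):
    out.append(cv2.resize(cv2.imread(f'pics/{f}.png')[y:y+h,x:x+w],None,fx=k,fy=k,interpolation=cv2.INTER_CUBIC))
cv2.imwrite('pics/z1.png',np.hstack(out))
E
```

```text
t 1.85 p [0.5141 0.3157 0.066 ] fx [0.3753 0.0642 0.066 ] w 0.04290064120788456 g 0.0 F [-0.3  0.1  0.4]
[-0.0025 -0.0003 -0.    ]
turn [0. 0. 0.]
```

View pics/z1.png

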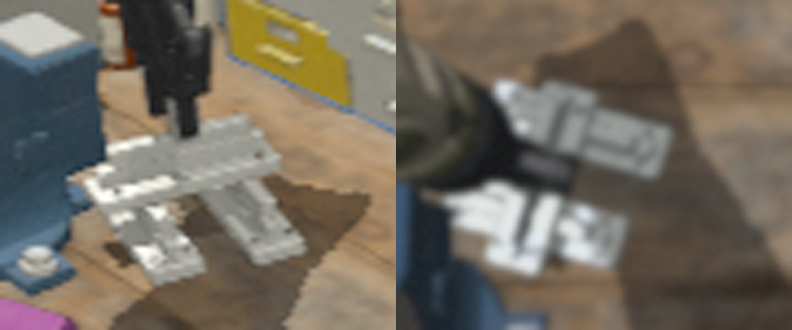

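The fingers straddle the rib at its middle, at about (182,115) in the left crop, and the pile has not moved. Closing now.

Emit:
move_arm --deltas '[[[0,0,0],[0,0,0],0.1],[[0,0,0],[0,0,0],0.0],[[0,0,0],[0,0,0],0.0],[[0,0,0],[0,0,0],0.0],[[0,0,0],[0,0,0],0.0]]' --squeeze 50

```text
t: 2.58
tool_pos: [0.5149, 0.3161, 0.0672]
orientation: [0.133, 0.991, 0.0, 0.0]
force: [0.3, 0.2, -0.9]
gripper_width: -0.0004
grip_force: 0.0
```

```bash
python3 - <<'E'
from h import *
s=robot.observe(); print(s['gripper_width'],s['grip_force'],s['tool_pos'])
c=snap('scene','s2')
x,y,w,h=205,95,110,100
I=cv2.resize(cv2.imread('pics/s2.png')[y:y+h,x:x+w],None,fx=6,fy=6,interpolation=cv2.INTER_CUBIC)
p=np.array(s['tool_pos'])
a=np.radians(-15.3);d=np.array([np.cos(a),np.sin(a),0]);n=np.array([-d[1],d[0],0])
def box(c,L,W,z,col):
    q=[np.array([*c,z])+d*L/2*i+n*W/2*j for i,j in((1,1),(1,-1),(-1,-1),(-1,1))]
    cv2.polylines(I,[np.round((proj(cal('s2'),q)-[x,y]+.5)*6).astype(int)],True,col,1)
box((.5164,.3148),.14,.04,.058,(0,0,255));box((.5164,.3148),.108,.012,.088,(0,255,0))
u=(proj(cal('s2'),[p,p+[0,0,.05]])-[x,y]+.5)*6
cv2.line(I,tuple(np.round(u[0]).astype(int).tolist()),tuple(np.round(u[1]).astype(int).tolist()),(255,0,255),1)
cv2.imwrite('pics/z2.png',I)
E
```

```text
-0.00040427814604870963 0.0 [0.51493945 0.31608133 0.06715404]
```

View pics/z2.png

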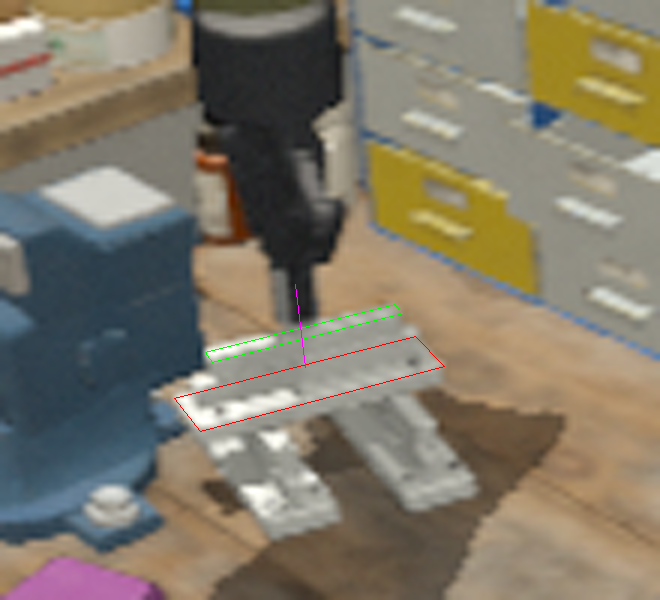

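The width read 0, so the rib is not between the pads, yet the casting has not moved. It still matches the overlay, and the tips in the picture end at the rib's top line, about (297,322). I'll lift straight up and compare the visible fingertip with the projected TCP.

Emit:
move_arm --deltas '[[[0,0,-0.04],[0,0,0],0.0],[[0,0,-0.08],[0,0,0],0.0],[[0,0,-0.08],[0,0,0],0.0]]'

```text
t: 3.0
tool_pos: [0.5173, 0.3172, 0.151]
orientation: [0.133, 0.991, 0.002, 0.003]
force: [-0.3, 0.5, 0.0]
gripper_width: -0.0003
grip_force: 0.0
```

```bash
python3 - <<'E'
from h import *
s=robot.observe(); p=np.array(s['tool_pos']);T=R.from_quat(s['orientation']);print(p,s['force'])
out=[]
for n,f,(x,y,w,h) in(('scene','s3',(205,75,110,120)),('top','t3',(165,130,110,120))):
    c=snap(n,f)
    I=cv2.resize(cv2.imread(f'pics/{f}.png')[y:y+h,x:x+w],None,fx=3.6,fy=4.8,interpolation=cv2.INTER_CUBIC)
    q=[p+T.apply([0,0,-z]) for z in(0,.019,.073)]
    for u in (proj(cal(f),q)-[x,y]+.5)*[3.6,4.8]: cv2.circle(I,tuple(np.round(u).astype(int).tolist()),3,(255,0,255),1)
    out.append(I)
cv2.imwrite('pics/z3.png',np.hstack(out))
E
```

```text
[0.51729496 0.31717022 0.15100734] [-0.31077332  0.49188948  0.0466783 ]
```

View pics/z3.png

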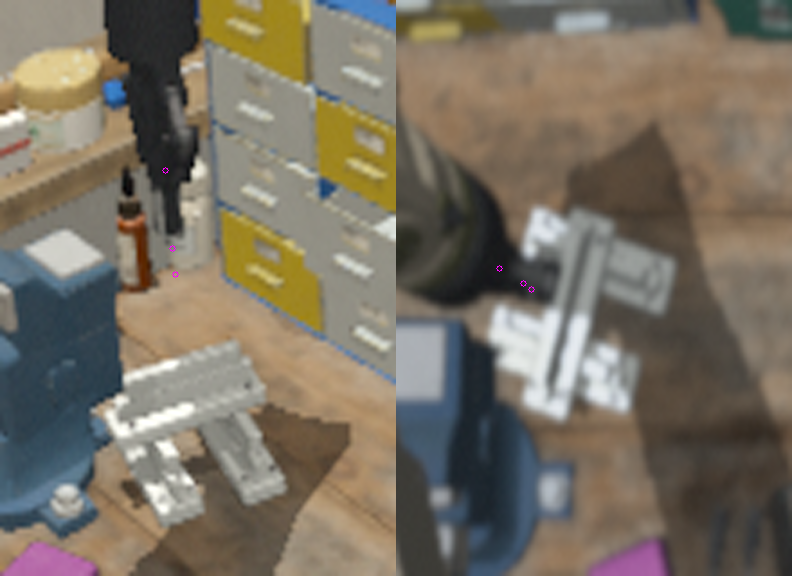

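Seven pictures viewed. The fingertip appears to end above the projected TCP at (175,274). I'll check this numerically by differencing against the first frame.

```bash
python3 - <<'E'
from h import *
p=np.array([.5173,.3172,.151])
print('tcp px scene',proj(cal('s3'),[p,p+[0,0,.019],p+[0,0,.03]]),'top',proj(cal('t3'),[p,p+[0,0,.03]]))
print([np.abs(cal('s0' if 0 else 'scene0')[k]-cal('s3')[k]).max() for k in('rvec','tvec')])
d=np.abs(cv2.imread('pics/s3.png').astype(int)-cv2.imread('pics/scene0.png')).max(2)
print('scene rows 118..140, cols 240..266')
for r in range(114,142,1): print(r,''.join('#' if v>60 else '+' if v>25 else '.' for v in d[r,236:280]))
d=np.abs(cv2.imread('pics/t3.png').astype(int)-cv2.imread('pics/top0.png')).max(2)
print('top')
for r in range(180,200): print(r,''.join('#' if v>60 else '+' if v>25 else '.' for v in d[r,180:240]))
E
```

```text
tcp px scene [[253.00244647 131.68446322]
 [252.36074178 126.1046505 ]
 [251.98477003 122.83442049]] top [[202.08956885 189.60805059]
 [198.47452095 187.83823914]]
[np.float64(0.0), np.float64(0.0)]
scene rows 118..140, cols 240..266
114 ...........########+........................
115 ...........+++#####+........................
116 ..............#####+........................
117 ..............#####+........................
118 ..............#####+........................
119 ............+.+####+........................
120 ...........++.+#####+.......................
121 ...........++.+#####+.......................
122 ...........++.+#####+.......................
123 .............++###++........................
124 ...............+++..........................
125 ...............++...........................
126 ............................................
127 ............................................
128 ............................................
129 ............................................
130 ............................................
131 .............................
[... 1109 characters left out ...]
########################+++####+...+##############
190 #################################+++#####+..+###############
191 #################################++######+..+###############
192 ########++++++++++++#############++######+...+##############
193 ######+++..........+++++++######+.+#####+....+++############
194 ###+++...................+++++#++.+#####+....+++++++########
195 +++...........................++..++++#++....+++++++++#####+
196 ......................................++.....+++++++++++++++
197 ............................................++++++++++++++++
198 ............................................+++++##+++++++++
199 ..............................................++++#+#+++++++
```

The finger ends at scene row 124.5 while the reported TCP projects to row 131.7, in the same column. The real tips therefore sit roughly 20 mm higher than the reading, which fits the fingers closing just above the rib. I'll go lower in careful steps.

```bash
python3 -c "
from h import *
go([[.5164,.3148,.068],[.5164,.3148,.055]],74.7)"
```

```text
t 3.1 p [0.5151 0.3162 0.1473] fx [0.3759 0.0632 0.1473] w 0.00011641036430880356 g 0.0 F [ 0.2 -0.3 -0.7]
[-0.0015 -0.0011  0.0793]
[-0.0015 -0.0011  0.0923]
turn [0.04 0.04 0.04]
```

Emit:
move_arm --deltas '[[[-0.001,-0.001,0.0],[0,0,0],0.5],[[-0.001,-0.001,0.03],[0,0,0],0.5],[[-0.001,-0.001,0.06],[0,0,0],0.5],[[-0.001,-0.001,0.08],[0,0,0],0.5],[[-0.001,-0.001,0.087],[0,0,0],0.5],[[-0.001,-0.001,0.092],[0,0,0],0.5],[[-0.001,-0.001,0.092],[0,0,0],0.5]]' --squeeze 25

```text
t: 3.98
tool_pos: [0.5158, 0.3149, 0.0553]
orientation: [0.133, 0.991, 0.0, 0.0]
force: [0.2, -0.5, 0.1]
gripper_width: 0.0426
grip_force: 0.0
```

Emit:
move_arm --deltas '[[[0,0,0],[0,0,0],0.2],[[0,0,0],[0,0,0],0.05],[[0,0,0],[0,0,0],0.05],[[0,0,0],[0,0,0],0.05]]'

```text
t: 4.47
tool_pos: [0.5162, 0.3152, 0.0558]
orientation: [0.133, 0.991, 0.0, 0.001]
force: [0.4, 0.4, 3.1]
gripper_width: 0.0108
grip_force: 29.4
```

The pads now hold the rib (11 mm), but only by its edge. I'll open, go 13 mm deeper while watching the force, and regrip.

Emit:
move_arm --deltas '[[[0,0,0],[0,0,0],0.4],[[0,0,0.0],[0,0,0],0.4],[[0,0,0.005],[0,0,0],0.4],[[0,0,0.01],[0,0,0],0.4],[[0,0,0.012],[0,0,0],0.4]]'

```text
t: 5.1
tool_pos: [0.5152, 0.3146, 0.0423]
orientation: [0.133, 0.991, -0.0, -0.0]
force: [-0.1, -0.6, 1.2]
gripper_width: 0.0343
grip_force: 0.0
```

Emit:
move_arm --deltas '[[[0,0,0],[0,0,0],0.2],[[0,0,0],[0,0,0],0.05],[[0,0,0],[0,0,0],0.05],[[0,0,0],[0,0,0],0.05],[[0,0,0],[0,0,0],0.05]]' --squeeze 50

```text
t: 5.72
tool_pos: [0.5157, 0.3149, 0.0431]
orientation: [0.133, 0.991, 0.0, -0.0]
force: [0.1, 0.3, -2.1]
gripper_width: 0.011
grip_force: 51.0
```

Emit:
move_arm --deltas '[[[0,0,-0.006],[0,0,0],0.05],[[0,0,-0.018],[0,0,0],0.05],[[0,0,-0.04],[0,0,0],0.05],[[0,0,-0.07],[0,0,0],0.05],[[0,0,-0.1],[0,0,0],0.05],[[0,0,-0.12],[0,0,0],0.05],[[0,0,-0.12],[0,0,0],0.05]]'

```text
t: 6.6
tool_pos: [0.517, 0.3155, 0.1659]
orientation: [0.133, 0.991, 0.001, 0.002]
force: [0.3, -0.3, -3.4]
gripper_width: 0.0106
grip_force: 50.9
```

```bash
python3 - <<'E'
from h import *
go([fx(.088,0,.16),fx(.088,0,.10)],84.5)
c=snap('scene','s4');snap('top','t4')
# white mask bbox of held casting & lower castings in scene
I=c['pixels'].astype(int); m=((I.min(2)>125)&(I.max(2)-I.min(2)<30)).astype(np.uint8)[85:200,215:310]
n,l,st,ce=cv2.connectedComponentsWithStats(m)
for k in range(1,n):
    if st[k,4]>60: print(st[k][:4]+[215,85,0,0],st[k,4],ce[k]+[215,85])
E
```

```text
t 6.6 p [0.517  0.3155 0.1659] fx [0.3753 0.0612 0.1659] w 0.010595462641253339 g 50.87456434965134 F [ 0.3 -0.3 -3.4]
[-0.1091 -0.2728  0.0054]
[-0.1088 -0.273   0.0654]
turn [ 0.16  0.23 -9.76]
[215  85  95  68] 2124 [274.64312618 115.5913371 ]
[215  96  18  11] 117 [224.51282051 101.60683761]
[258 151  26  29] 248 [271.04032258 166.92741935]
[235 155  26  30] 335 [247.51044776 170.48656716]
```

The casting is held (3.4 N, width 10.6 mm). The two lower castings still appear at (271,167) and (247,170). Next, over the nest.

Emit:
move_arm --deltas '[[[-0.01,-0.035,0],[0,0,-1.5],0.05],[[-0.03,-0.08,0],[0,0,-3],0.05],[[-0.05,-0.13,0],[0,0,-5],0.05],[[-0.07,-0.18,0],[0,0,-7],0.05],[[-0.09,-0.225,0.0],[0,0,-9],0.05],[[-0.105,-0.26,0.0],[0,0,-9.8],0.05],[[-0.109,-0.273,0.03],[0,0,-9.8],0.05],[[-0.109,-0.273,0.065],[0,0,-9.8],0.05]]'

```text
t: 7.7
tool_pos: [0.5488, 0.0212, 0.0967]
orientation: [0.049, 0.999, -0.0, -0.0]
force: [0.1, -0.0, -4.1]
gripper_width: 0.011
grip_force: 50.8
```

```bash
python3 - <<'E'
from h import *
go([fx(.088,0,.05),fx(.088,0,.012)],84.5)
s=robot.observe();p=np.array(s['tool_pos']);T=R.from_quat(s['orientation']);n=T.apply([0,1,0]);d=T.apply([1,0,0])
out=[]
for nm,f,(x,y,w,h),k in(('scene','s5',(278,135,130,100),6),('top','t5',(260,140,130,90),6)):
    snap(nm,f);I=cv2.imread(f'pics/{f}.png')[y:y+h,x:x+w]
    I=cv2.resize(I,None,fx=k,fy=k,interpolation=cv2.INTER_CUBIC)
    def poly(c0,L,W,col,dd,nn):
        q=[c0+dd*L/2*i+nn*W/2*j for i,j in((1,1),(1,-1),(-1,-1),(-1,1))]
        cv2.polylines(I,[np.round((proj(cal(f),q)-[x,y]+.5)*k).astype(int)],True,col,1)
    b=p+[0,0,.001]
    poly(b+[0,0,.014],.14,.04,(0,0,255),d,n);poly(b+[0,0,.044],.108,.012,(0,255,0),d,n)
    poly(fx(.0545,0,.022),.14,.014,(0,255,255),EY,EX)
    poly(fx(.0,0,.01),.2,.284,(255,255,0),EY,EX)
    out.append(cv2.resize(I,(600,300 if nm=='scene' else 300)) if 0 else I)
h0=min(o.shape[0] for o in out)
J=np.vstack([cv2.resize(o,(400,300)) for o in out]);cv2.imwrite('pics/z5.png',J)
E
```

```text
t 7.7 p [0.5488 0.0212 0.0967] fx [0.0855 0.0014 0.0967] w 0.011038771581590672 g 50.809163488447666 F [ 0.1 -0.  -4.1]
[-0.0014  0.0025  0.0467]
[-0.0014  0.0025  0.0847]
turn [-0.   -0.   -0.12]
```

View pics/z5.png

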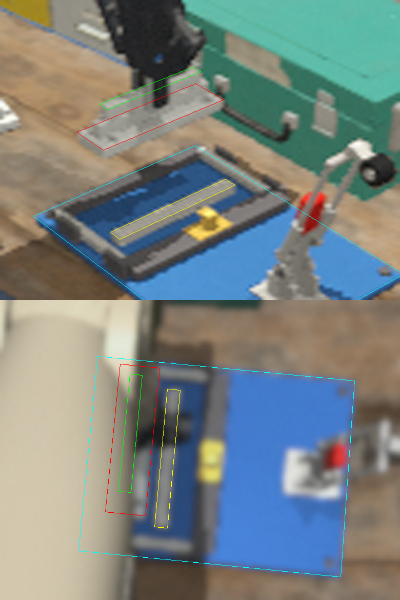

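The overlay agrees with the held casting in the scene view: flange outline at about (80-225,85-150), above the nest. The fence and plate overlays also fit. Lowering it.

Emit:
move_arm --deltas '[[[-0.001,0.0025,0.02],[0,0,0],0.05],[[-0.001,0.0025,0.045],[0,0,0],0.05],[[-0.001,0.0025,0.06],[0,0,0],0.05],[[-0.001,0.0025,0.072],[0,0,0],0.05],[[-0.001,0.0025,0.08],[0,0,0],0.05],[[-0.001,0.0025,0.083],[0,0,0],0.05]]'

```text
t: 8.55
tool_pos: [0.5502, 0.0252, 0.0149]
orientation: [0.048, 0.999, 0.0, -0.0]
force: [-0.1, 0.2, -3.2]
gripper_width: 0.0107
grip_force: 50.8
```

```bash
python3 -c "
from h import *
go([fx(.088,0,.012),fx(.088,0,.009)],84.5)"
```

```text
t 8.55 p [0.5502 0.0252 0.0149] fx [0.0896 0.0004 0.0149] w 0.010654520152960069 g 50.78191090375185 F [-0.1  0.2 -3.2]
[-0.0004 -0.0016  0.0029]
[-0.0004 -0.0016  0.0059]
turn [ 0.01 -0.01  0.04]
```

Emit:
move_arm --deltas '[[[0,-0.001,0.003],[0,0,0],0.05],[[0,-0.001,0.004],[0,0,0],0.05],[[0,-0.001,0.005],[0,0,0],0.05]]'

```text
t: 8.93
tool_pos: [0.5503, 0.0241, 0.0104]
orientation: [0.048, 0.999, 0.0, 0.0]
force: [-0.9, 0.8, -3.1]
gripper_width: 0.0105
grip_force: 50.8
```

Emit:
move_arm --deltas '[[[0,0,0.001],[0,0,0],0.05],[[0,0,0.002],[0,0,0],0.05]]'

```text
t: 9.18
tool_pos: [0.5502, 0.0242, 0.009]
orientation: [0.048, 0.999, 0.0, 0.0]
force: [-3.7, 0.1, 10.4]
gripper_width: 0.0107
grip_force: 52.6
```

It is on the floor of the nest. Releasing and rising.

Emit:
move_arm --deltas '[[[0,0,-0.001],[0,0,0],0.3],[[0,0,-0.001],[0,0,0],0.35],[[0,0,-0.001],[0,0,0],0.35],[[0,0,-0.03],[0,0,0],0.35],[[0,0,-0.07],[0,0,0],0.35],[[0,0,-0.12],[0,0,0],0.35],[[0,0,-0.18],[0,0,0],0.5],[[0,0,-0.24],[0,0,0],0.6]]'

```text
t: 10.18
tool_pos: [0.5498, 0.0242, 0.2499]
orientation: [0.048, 0.999, 0.0, 0.0]
force: [-0.1, 0.7, -0.2]
gripper_width: 0.0512
grip_force: 0.0
```

```bash
python3 - <<'E'
from h import *
go([fx(-.1865,-.001,.26)],-5.5)
c=snap('scene','s6')
I=cv2.imread('pics/s6.png').astype(np.float32)
def prof(y0,z,X):
    uv=proj(c,np.array([fx(x,y0,z) for x in X])).astype(np.float32)
    v=cv2.remap(I,uv[:,:1],uv[:,1:],cv2.INTER_LINEAR).reshape(-1,3)
    return ' '.join(f'{x*1000:.0f}:{int(a[2])},{int(a[0])}' for x,a in zip(X,v))
print('flange z24 y=-.06',prof(-.065,.024,np.arange(.04,.13,.003)))
print('rib z54',prof(-.03,.054,np.arange(.07,.11,.002)))
print('along rib top',*[f"{y*1000:.0f}:{int(cv2.remap(I,*[np.float32(v).reshape(1,1) for v in proj(c,[fx(.088,y,.054)])[0]],cv2.INTER_LINEAR)[0,0,2])}" for y in np.arange(-.075,.076,.005)])
K=None
# keeper yellow pixel map
J=I.astype(int);m=(J[...,2]-J[...,0]>70)&(J[...,1]>110)
for r in range(200,218): print(r,''.join('#' if a else '.' for a in m[r,330:365]), [int(v) for v in J[r,340:356,2]])
print('px keeper base/nose guess', proj(c,[fx(.008,0,.024),fx(.008,0,.042),fx(.014,0,.042),fx(.014,-.006,.042),fx(.014,.006,.042)]))
E
```

```text
t 10.18 p [0.5498 0.0242 0.2499] fx [0.0885 0.0007 0.2499] w 0.051209798522105374 g 0.0 F [-0.1  0.7 -0.2]
[-0.0016 -0.275  -0.0101]
turn [ 0.000e+00  1.000e-02 -8.997e+01]
flange z24 y=-.06 40:73,125 43:103,128 46:133,135 49:149,142 52:152,143 55:160,149 58:134,142 61:101,134 64:103,134 67:141,148 70:170,166 73:180,172 76:174,165 79:164,157 82:166,158 85:164,156 88:156,147 91:150,142 94:151,142 97:154,145 100:154,146 103:152,144 106:151,143 109:150,141 112:153,144 115:157,147 118:166,157 121:175,167 124:175,167 127:171,162
rib z54 70:149,141 72:151,142 74:151,142 76:152,143 78:154,144 80:157,147 82:162,153 84:171,161 86:175,165 88:175,165 90:173,162 92:170,154 94:163,137 96:156,120 98:162,117 100:168,117 102:175,122 104:177,124 106:179,125 108:181,128
along rib top -75:167 -70:167 -65:168 -60:150 -55:144 -50:175 -45:173 -40:174 -35:175 -30:175 -25:176 -20:176 -15:181 -10:179 -5:175 0:180 5:178 10:177 15:178 20:178 25:181 30:180 35:177 40:179 45:177 50:175 55:138 60:123 65:134 70:127 75:120
200 ................................... [153, 154, 156, 156, 157, 158, 145, 136, 137, 134, 135
[... 1433 characters left out ...]
##.................. [203, 243, 249, 249, 248, 233, 188, 135, 102, 70, 68, 64, 57, 46, 38, 64]
214 ...........####.................... [137, 165, 226, 233, 183, 123, 101, 71, 67, 63, 57, 45, 42, 43, 66, 77]
215 ................................... [134, 136, 145, 137, 102, 70, 70, 64, 58, 44, 43, 65, 76, 76, 77, 77]
216 ................................... [137, 127, 95, 72, 67, 66, 57, 44, 42, 64, 75, 78, 78, 78, 78, 79]
217 ................................... [94, 73, 67, 67, 55, 44, 43, 43, 62, 75, 75, 78, 78, 76, 75, 77]
px keeper base/nose guess [[344.68882189 210.56451624]
 [344.76780228 205.32234071]
 [343.35940873 204.36916118]
 [344.98672977 203.57993074]
 [341.7239935  205.16230935]]
```

Profiles show the casting seated: rib centre x≈88 mm, y span ±52. The keeper nose tip is at x≈14 mm. Next I go above the bail's button with the fingers turned to close along the fixture's y.

```bash
python3 - <<'E'
from h import *
s=robot.observe(); print(np.round(s['joint_pos'],2)); go([fx(-.0,0,.25),fx(-.1865,-.001,.25)],-5.5)
E
```

```text
[-0.1   0.25  0.09  1.4   0.   -0.01]
t 10.22 p [0.5529 0.0239 0.2587] fx [ 0.0886 -0.0024  0.2587] w 0.05137822424458536 g 0.0 F [1.9 0.1 6.3]
[ 0.0026 -0.0886  0.0087]
[ 0.0017 -0.2751  0.0087]
turn [ -0.56   0.56 -89.96]
```

Emit:
move_arm --deltas '[[[0,-0.03,-0.005],[0,0,-10.5],0.6],[[0,-0.07,-0.01],[0,0,-21],0.6],[[0,-0.11,-0.01],[0,0,-31.5],0.6],[[0,-0.15,-0.01],[0,0,-42],0.6],[[0,-0.19,-0.01],[0,0,-52.5],0.6],[[0,-0.23,-0.01],[0,0,-63],0.6],[[0,-0.26,-0.01],[0,0,-73.5],0.6],[[0,-0.275,-0.01],[0,0,-84],0.6]]'

```text
t: 11.22
tool_pos: [0.5235, -0.2514, 0.2577]
orientation: [-0.635, 0.773, 0.0, -0.0]
force: [-0.6, 0.5, 0.6]
gripper_width: 0.0514
grip_force: 0.0
```

Emit:
move_arm --deltas '[[[0,0,0],[0,0,-6],0.55],[[0,0,0],[0,0,-6],0.55],[[0,0,0],[0,0,-6],0.55]]'

```text
t: 11.6
tool_pos: [0.5239, -0.2494, 0.258]
orientation: [-0.672, 0.74, 0.0, 0.0]
force: [0.4, 0.5, -0.1]
gripper_width: 0.0469
grip_force: 0.0
```

```bash
python3 - <<'E'
from h import *
go([fx(-.1865,-.001,.20),fx(-.1865,-.001,.15)],-5.5)
E
```

```text
t 11.6 p [ 0.5239 -0.2494  0.258 ] fx [-0.1862  0.0003  0.258 ] w 0.04688243692634255 g 0.0 F [ 0.4  0.5 -0.1]
[ 0.0003 -0.0013  0.058 ]
[ 0.0003 -0.0013  0.108 ]
turn [ 0.    0.01 -0.05]
```

Emit:
move_arm --deltas '[[[0,-0.001,0.03],[0,0,0],0.5],[[0,-0.001,0.06],[0,0,0],0.5],[[0,-0.001,0.08],[0,0,0],0.5],[[0,-0.001,0.095],[0,0,0],0.5],[[0,-0.001,0.108],[0,0,0],0.5]]' --squeeze 30

```text
t: 12.22
tool_pos: [0.5251, -0.2495, 0.1497]
orientation: [-0.673, 0.74, -0.0, 0.0]
force: [0.3, -0.1, -0.2]
gripper_width: 0.0427
grip_force: 0.0
```

Emit:
move_arm --deltas '[[[0,0,0],[0,0,0],0.3],[[0,0,0],[0,0,0],0.1],[[0,0,0],[0,0,0],0.1],[[0,0,0],[0,0,0],0.1]]'

```text
t: 12.72
tool_pos: [0.5248, -0.2497, 0.1504]
orientation: [-0.673, 0.74, -0.0, 0.0]
force: [-1.1, 0.7, -1.0]
gripper_width: 0.0169
grip_force: 32.6
```

```bash
python3 - <<'E'
from h import *
go([fx(-.1865,-.001,.15)],-5.5)
out=[]
for nm,f,(x,y,w,h),k in(('scene','s7',(360,150,80,75),5),('top','t7',(350,150,80,75),5)):
    snap(nm,f);out.append(cv2.resize(cv2.imread(f'pics/{f}.png')[y:y+h,x:x+w],None,fx=k,fy=k,interpolation=cv2.INTER_CUBIC))
cv2.imwrite('pics/z7.png',np.hstack(out))
E
```

```text
t 12.72 p [ 0.5248 -0.2497  0.1504] fx [-0.1864 -0.0007  0.1504] w 0.016859101989423336 g 32.64259457588196 F [-1.1  0.7 -1. ]
[ 0.0001 -0.0003  0.0004]
turn [-0.01 -0.    0.03]
```

The button is gripped (16.9 mm). Now the swing path of the bail and lever in the fixture's x-z plane.

```bash
cat > path.py <<'E'
import numpy as np
PIV=np.array([-104.,45.])
def e(a): a=np.radians(a); return np.array([np.cos(a),np.sin(a)])
def btn(phi,psi,piv=PIV): return piv+24*e(psi)+137*e(phi)+28*e(phi+90)
def bar(phi,psi,piv=PIV): return piv+24*e(psi)+125*e(phi)
E
python3 - <<'E'
from path import *
from scipy.optimize import least_squares
B0=np.array([-186.4,187.3])
b0=btn(111.4,103.6);print(b0,B0)
for phi,psi in [(111.4,103.6),(100,103.6),(88,103.6),(76,103.6),(64,103.6),(52,100),(40,96),(28,92),(18,87),(10,82),(4,79),(0,77),(-4,77),(-8,77),(-11,78),(-14,79)]:
    b=btn(phi,psi);d=b-b0;print(phi,psi,'bar',np.round(bar(phi,psi),1),'btn',np.round(b,1),'tool dx,dz',np.round([-d[0],-d[1]],1))
E
```

```text
[-185.70109301  185.66516083] [-186.4  187.3]
111.4 103.6 bar [-155.3  184.7] btn [-185.7  185.7] tool dx,dz [-0. -0.]
100 103.6 bar [-131.3  191.4] btn [-161.   198.4] tool dx,dz [-24.7 -12.7]
88 103.6 bar [-105.3  193.3] btn [-132.8  206.2] tool dx,dz [-52.9 -20.6]
76 103.6 bar [-79.4 189.6] btn [-103.7  208. ] tool dx,dz [-82.  -22.4]
64 103.6 bar [-54.8 180.7] btn [-74.8 203.7] tool dx,dz [-110.9  -18.1]
52 100 bar [-31.2 167.1] btn [-45.9 193.8] tool dx,dz [-139.8   -8.2]
40 96 bar [-10.8 149.2] btn [-19.6 178.4] tool dx,dz [-166.1    7.3]
28 92 bar [  5.5 127.7] btn [  3. 158.] tool dx,dz [-188.7   27.6]
18 87 bar [ 16.1 107.6] btn [ 18.9 137.9] tool dx,dz [-204.6   47.7]
10 82 bar [22.4 90.5] btn [ 29.4 120.1] tool dx,dz [-215.1   65.5]
4 79 bar [25.3 77.3] btn [ 35.3 106. ] tool dx,dz [-221.    79.6]
0 77 bar [26.4 68.4] btn [38.4 96.4] tool dx,dz [-224.1   89.3]
-4 77 bar [26.1 59.7] btn [40.  86.8] tool dx,dz [-225.7   98.9]
-8 77 bar [25.2 51. ] btn [41. 77.] tool dx,dz [-226.7  108.6]
-11 78 bar [23.7 44.6] btn [40.8 69.8] tool dx,dz [-226.5  115.8]
-14 79 bar [21.9 38.3] btn [40.3 62.6] tool dx,dz [-226.   123.1]
```

Emit:
move_arm --deltas '[[[-0.012,0,-0.007],[0,0,0],0.1],[[-0.025,0,-0.013],[0,0,0],0.1],[[-0.039,0,-0.018],[0,0,0],0.1],[[-0.053,0,-0.021],[0,0,0],0.1]]'

```text
t: 13.32
tool_pos: [0.5299, -0.1957, 0.1714]
orientation: [-0.673, 0.74, -0.0, -0.0]
force: [-0.6, -0.6, -4.0]
gripper_width: 0.0169
grip_force: 31.2
```

```bash
python3 - <<'E'
from h import *
go([fx(-.1865,-.001,.15)],-5.5)
s=robot.observe();F=np.array(s['force']);print('F fx',F@EX,F@EY,F[2])
E
```

```text
t 13.32 p [ 0.5299 -0.1957  0.1714] fx [-0.1322 -0.0006  0.1714] w 0.016912891505216382 g 31.19445025920868 F [-0.6 -0.6 -4. ]
[ 0.0543 -0.0003  0.0214]
turn [ 0.   -0.01  0.06]
F fx -0.6946181406379509 0.5369420907856794 -4.001800147874827
```

Emit:
move_arm --deltas '[[[-0.015,0,-0.001],[0,0,0],0.1],[[-0.029,0,-0.002],[0,0,0],0.1],[[-0.044,0,0.0],[0,0,0],0.1],[[-0.058,0,0.0025],[0,0,0],0.1],[[-0.073,0,0.007],[0,0,0],0.1],[[-0.087,0,0.0125],[0,0,0],0.1]]'

```text
t: 14.08
tool_pos: [0.5385, -0.1092, 0.1586]
orientation: [-0.673, 0.74, -0.0, 0.0]
force: [-1.4, -0.5, 0.1]
gripper_width: 0.0171
grip_force: 31.9
```

Emit:
move_arm --deltas '[[[-0.013,0,0.007],[0,0,0],0.1],[[-0.026,0,0.0155],[0,0,0],0.1],[[-0.038,0,0.025],[0,0,0],0.1],[[-0.049,0,0.036],[0,0,0],0.1]]'

```text
t: 14.58
tool_pos: [0.543, -0.0608, 0.1217]
orientation: [-0.673, 0.74, 0.0, -0.0]
force: [-0.6, -1.9, 0.6]
gripper_width: 0.0175
grip_force: 33.3
```

```bash
python3 - <<'E'
from h import *
from path import *
go([fx(-.1865,-.001,.15)],-5.5)
s=robot.observe();F=np.array(s['force']);print('F fx',F@EX,F@EY,F[2])
for nm,f in(('scene','s8'),('top','t8')):
    snap(nm,f); i=cv2.imread(f'pics/{f}.png').astype(int); x,y,w,h=275,150,125,90
    sub=i[y:y+h,x:x+w]; m=sub[...,2]-sub[...,1]>80; yy,xx=np.nonzero(m); print(f,'red',xx.mean()+x,yy.mean()+y,m.sum())
for psi in (104,96,92,86): 
    P=fx(*(np.array([PIV[0]+66*e(psi)[0],0,PIV[1]+66*e(psi)[1]])/1000)); print(psi,proj(cal('s8'),[P]),proj(cal('t8'),[P]))
E
```

```text
t 14.57 p [ 0.543  -0.0608  0.1217] fx [ 0.0033 -0.0006  0.1217] w 0.017528620353233396 g 33.27320694923401 F [-0.6 -1.9  0.6]
[ 0.1898 -0.0002 -0.0283]
turn [ 0.   -0.    0.04]
F fx -1.9691871546519366 0.4535626726027361 0.5944669933092759
s8 red 378.15625 204.92708333333334 96
t8 red 369.56666666666666 186.46666666666667 30
104 [[378.55833612 206.10847232]] [[369.06190294 186.91178599]]
96 [[376.05214972 203.98842638]] [[366.1682592  186.55650775]]
92 [[374.78086966 203.08027733]] [[364.68386468 186.40466069]]
86 [[372.87067093 201.91967291]] [[362.43411939 186.21163449]]
```

```bash
python3 - <<'E'
import numpy as np
from scipy.optimize import least_squares
P=np.array([[-186.4,150.4],[-132.2,171.4],[-45.3,158.6],[3.3,121.7]])
r=least_squares(lambda q:np.hypot(*(P-q[:2]).T)-139.8,[-110,30]);print(r.x,r.fun)
r=least_squares(lambda q:np.hypot(*(P-q[:2]).T)-q[2],[-110,30,140]);print(r.x,r.fun)
r=least_squares(lambda q:np.hypot(*(P[1:]-q[:2]).T)-139.8,[-110,30]);print(r.x,r.fun)
E
```

```text
[-107.11836462   34.29748786] [ 0.78937027 -0.42214212 -0.97412083  1.02405467]
[-108.28463219   26.61526297  146.49091724] [-0.11922664  0.25568372 -0.24785005  0.11139297]
[-106.03634639   33.6444094 ] [ 0.41818539 -0.86547083  0.58598106]
```

```bash
python3 - <<'E'
from path import *
piv=np.array([-101.5,45.]);c=np.array([3.3,121.7])
for phi,psi in [(30,103.6),(29,101),(22,97),(16,92),(10,87),(4,83),(0,80),(-4,79),(-8,79),(-11,80),(-14,82),(-16,84),(-17,88),(-17.5,92),(-18,96),(-18,100),(-18,104)]:
    b=btn(phi,psi,piv);d=b-[0,34]-c;print(phi,psi,'bar',np.round(bar(phi,psi,piv),1),'btn',np.round(b,1),'tool dx,dz',np.round([-d[0],-d[1]],1))
E
```

```text
30 103.6 bar [  1.1 130.8] btn [ -2.5 161.1] tool dx,dz [ 5.8 -5.4]
29 101 bar [  3.2 129.2] btn [  0.2 159.5] tool dx,dz [ 3.1 -3.8]
22 97 bar [ 11.5 115.6] btn [ 12.1 146.1] tool dx,dz [-8.8  9.6]
16 92 bar [ 17.8 103.4] btn [ 21.6 133.7] tool dx,dz [-18.3  22. ]
10 87 bar [22.9 90.7] btn [ 29.8 120.3] tool dx,dz [-26.5  35.4]
4 83 bar [26.1 77.5] btn [ 36.1 106.3] tool dx,dz [-32.8  49.4]
0 80 bar [27.7 68.6] btn [39.7 96.6] tool dx,dz [-36.4  59.1]
-4 79 bar [27.8 59.8] btn [41.7 86.9] tool dx,dz [-38.4  68.8]
-8 79 bar [26.9 51.2] btn [42.6 77.2] tool dx,dz [-39.3  78.5]
-11 80 bar [25.4 44.8] btn [42.5 70. ] tool dx,dz [-39.2  85.7]
-14 82 bar [23.1 38.5] btn [41.5 62.8] tool dx,dz [-38.2  92.9]
-16 84 bar [21.2 34.4] btn [40.4 58. ] tool dx,dz [-37.1  97.7]
-17 88 bar [18.9 32.4] btn [38.5 55.7] tool dx,dz [-35.2 100. ]
-17.5 92 bar [16.9 31.4] btn [36.7 54.5] tool dx,dz [-33.4 101.2]
-18 96 bar [14.9 30.2] btn [34.9 53.2] tool dx,dz [-31.6 102.5]
-18 100 bar [13.2 30. ] btn [33.3 52.9] tool dx,dz [-30.  102.8]
-18 104 bar [11.6 29.7] btn [31.6 52.6] tool dx,dz [-28.3 103.1]
```

Go down the far side with the bail drawn out, stopping with the cross bar above nose height (bar z≈51).

Emit:
move_arm --deltas '[[[-0.009,0,0.0095],[0,0,0],0.1],[[-0.018,0,0.022],[0,0,0],0.1],[[-0.0265,0,0.0355],[0,0,0],0.1],[[-0.033,0,0.0495],[0,0,0],0.1],[[-0.0365,0,0.059],[0,0,0],0.1],[[-0.0385,0,0.069],[0,0,0],0.1],[[-0.0395,0,0.0785],[0,0,0],0.1],[[-0.0395,0,0.0785],[0,0,0],0.1]]'

```text
t: 15.68
tool_pos: [0.5464, -0.0215, 0.0433]
orientation: [-0.673, 0.74, 0.001, 0.0]
force: [0.8, -1.7, -0.3]
gripper_width: 0.0176
grip_force: 30.9
```

```bash
python3 - <<'E'
from h import *
go([fx(.0426,-.001,.0432)],-5.5)
s=robot.observe();F=np.array(s['force']);print('F fx',F@EX,F@EY,F[2])
c=snap('scene','s9')
x,y,w,h=300,160,110,90
I=cv2.resize(cv2.imread('pics/s9.png')[y:y+h,x:x+w],None,fx=6,fy=6,interpolation=cv2.INTER_CUBIC)
for a,b in(((.0063+.008,-.006,.042),(.0063+.008,.006,.042)),((.0269,-.019,.0512),(.0269,.019,.0512))):
    u=np.round((proj(c,[fx(*a),fx(*b)])-[x,y]+.5)*6).astype(int).tolist();cv2.line(I,u[0],u[1],(255,0,255),1)
cv2.imwrite('pics/z9.png',I)
E
```

```text
t 15.68 p [ 0.5464 -0.0215  0.0433] fx [ 0.0427 -0.0003  0.0433] w 0.017595880677474005 g 30.907198190689087 F [ 0.8 -1.7 -0.3]
[ 0.0001 -0.0007  0.0001]
turn [0.05 0.06 0.07]
F fx -1.59961197730641 -0.9236347171715382 -0.25364217847033155
```

View pics/z9.png

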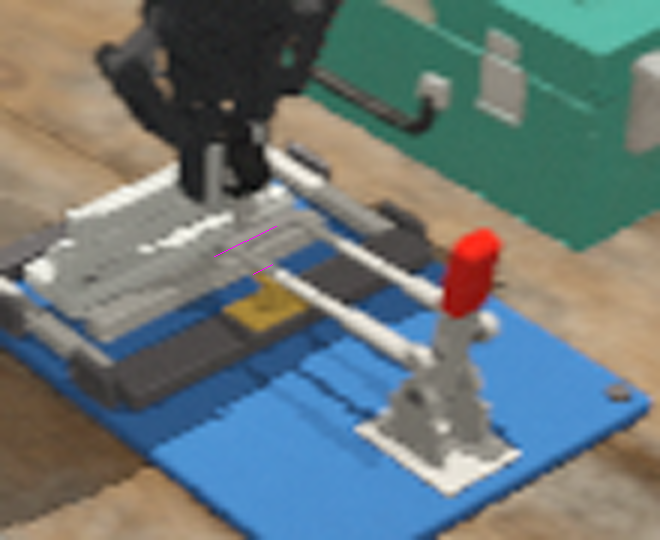

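The picture shows the bail swung over: wires run from about (410,355) and (440,300) toward the button, and the lever has been drawn forward. The bar is just beyond the brass hook at (265,300). I lower it now, watching for a catch on the nose.

Emit:
move_arm --deltas '[[[-0.0005,0,0.004],[0,0,0],0.1],[[-0.0005,0,0.008],[0,0,0],0.1],[[-0.0005,0,0.012],[0,0,0],0.1],[[0,0,0.015],[0,0,0],0.1]]'

```text
t: 16.23
tool_pos: [0.5467, -0.021, 0.0289]
orientation: [-0.673, 0.74, 0.001, 0.001]
force: [0.7, 5.3, 0.3]
gripper_width: 0.0178
grip_force: 32.3
```

```bash
python3 - <<'E'
from h import *
go([fx(.0426,-.001,.0432)],-5.5)
s=robot.observe();F=np.array(s['force']);print('F fx',F@EX,F@EY,F[2])
E
```

```text
t 16.23 p [ 0.5467 -0.021   0.0289] fx [ 0.0432 -0.0005  0.0289] w 0.017798008458888393 g 32.28209137916565 F [0.7 5.3 0.3]
[ 0.0006 -0.0005 -0.0143]
turn [-0.    0.13  0.08]
F fx 5.326118120028744 -0.14434413984131356 0.32589995314191833
```

Emit:
move_arm --deltas '[[[0.0005,0,0.0025],[0,0,0],0.1],[[0.001,0,0.005],[0,0,0],0.1],[[0.001,0,0.007],[0,0,0],0.1]]'

```text
t: 16.6
tool_pos: [0.547, -0.0218, 0.0241]
orientation: [-0.673, 0.74, 0.0, 0.001]
force: [-7.3, 8.5, 26.1]
gripper_width: 0.0176
grip_force: 35.8
```

```bash
python3 - <<'E'
from h import *
go([fx(.0426,-.001,.0432)],-5.5)
s=robot.observe();F=np.array(s['force']);print('F fx',F@EX,F@EY,F[2])
E
```

```text
t 16.6 p [ 0.547  -0.0218  0.0241] fx [ 0.0425 -0.001   0.0241] w 0.01758807106434918 g 35.82460641860962 F [-7.3  8.5 26.1]
[-0.0002 -0.0001 -0.0191]
turn [-0.09  0.14  0.09]
F fx 7.778347561282814 8.10925150618832 26.148232124951594
```

There is 26 N upward at a height where the bar should not yet be resting, so it is probably sitting on the nose's edge. I'll back up, pull further out, and lower again.

Emit:
move_arm --deltas '[[[0,0,-0.006],[0,0,0],0.1],[[0,0,-0.014],[0,0,0],0.1],[[-0.004,0,-0.016],[0,0,0],0.1],[[-0.008,0,-0.016],[0,0,0],0.1],[[-0.008,0,-0.012],[0,0,0],0.1],[[-0.008,0,-0.007],[0,0,0],0.1],[[-0.008,0,-0.003],[0,0,0],0.1]]'

```text
t: 17.48
tool_pos: [0.5474, -0.0161, 0.0249]
orientation: [-0.672, 0.74, -0.001, -0.0]
force: [-0.1, -4.9, 0.9]
gripper_width: 0.017
grip_force: 32.4
```

```bash
python3 - <<'E'
from h import *
go([fx(.0426,-.001,.0432)],-5.5)
s=robot.observe();F=np.array(s['force']);print('F fx',F@EX,F@EY,F[2])
c=snap('scene','s10'); i=cv2.imread('pics/s10.png').astype(int); x,y,w,h=340,170,70,70
sub=i[y:y+h,x:x+w]; m=sub[...,2]-sub[...,1]>80; yy,xx=np.nonzero(m); print('red',xx.mean()+x,yy.mean()+y,m.sum())
from path import *
for psi in(70,75,80,85,90,95,100): print(psi,proj(c,[fx((-101.5+66*e(psi)[0])/1000,0,(45+66*e(psi)[1])/1000)])[0])
E
```

```text
t 17.48 p [ 0.5474 -0.0161  0.0249] fx [ 0.0482 -0.0007  0.0249] w 0.017014067570555673 g 32.398383021354675 F [-0.1 -4.9  0.9]
[ 0.0056 -0.0003 -0.0183]
turn [-0.01 -0.08 -0.01]
F fx -4.8958488806576685 -0.3501938721257152 0.8863140928405572
red 374.70642201834863 202.56880733944953 109
70 [367.24561432 199.64850321]
75 [368.75126644 200.02416698]
80 [370.29598819 200.58186167]
85 [371.86756035 201.3191505 ]
90 [373.45324702 202.23192994]
95 [375.03991205 203.31440574]
100 [376.61414926 204.55909261]
```

Emit:
move_arm --deltas '[[[0.0,0,0.003],[0,0,0],0.1],[[0.0005,0,0.006],[0,0,0],0.1],[[0.001,0,0.008],[0,0,0],0.1]]'

```text
t: 17.9
tool_pos: [0.548, -0.0152, 0.0178]
orientation: [-0.673, 0.74, 0.0, 0.001]
force: [-0.0, 2.0, 5.3]
gripper_width: 0.0174
grip_force: 33.1
```

```bash
python3 - <<'E'
from h import *
go([fx(.0426,-.001,.0432)],-5.5)
s=robot.observe();F=np.array(s['force']);print('F fx',F@EX,F@EY,F[2])
E
```

```text
t 17.9 p [ 0.548  -0.0152  0.0178] fx [ 0.0491 -0.0013  0.0178] w 0.017430526310784736 g 33.10829401016235 F [-0.   2.   5.3]
[ 0.0065  0.0003 -0.0254]
turn [-0.1   0.12  0.08]
F fx 2.0209654585656684 0.2134817912862439 5.26329963580527
```

Emit:
move_arm --deltas '[[[0.002,0,0.0],[0,0,0],0.1],[[0.004,0,0.0005],[0,0,0],0.1],[[0.006,0,0.001],[0,0,0],0.1]]'

```text
t: 18.27
tool_pos: [0.5472, -0.0182, 0.0164]
orientation: [-0.674, 0.739, 0.002, 0.003]
force: [1.2, 12.7, 5.3]
gripper_width: 0.0171
grip_force: 33.7
```

```bash
python3 - <<'E'
from h import *
go([fx(.0426,-.001,.0432)],-5.5)
s=robot.observe();F=np.array(s['force']);print('F fx',F@EX,F@EY,F[2])
E
```

```text
t 18.27 p [ 0.5472 -0.0182  0.0164] fx [ 0.0461 -0.0008  0.0164] w 0.017074416255976423 g 33.716851472854614 F [ 1.2 12.7  5.3]
[ 0.0033 -0.0002 -0.0268]
turn [-0.05  0.45  0.2 ]
F fx 12.707748728592422 0.010269250748778935 5.320179098272047
```

Emit:
move_arm --deltas '[[[-0.006,0,0.0],[0,0,0],0.1],[[-0.006,0,0.003],[0,0,0],0.1],[[-0.006,0,0.006],[0,0,0],0.1],[[-0.006,0,0.007],[0,0,0],0.1]]'

```text
t: 18.77
tool_pos: [0.547, -0.0167, 0.0087]
orientation: [-0.672, 0.74, -0.0, -0.0]
force: [-0.2, -5.7, 1.2]
gripper_width: 0.0172
grip_force: 33.0
```

```bash
python3 - <<'E'
from h import *
go([fx(.0426,-.001,.0432)],-5.5)
s=robot.observe();F=np.array(s['force']);print('F fx',F@EX,F@EY,F[2])
E
```

```text
t 18.77 p [ 0.547  -0.0167  0.0087] fx [ 0.0475 -0.0005  0.0087] w 0.01718504649953933 g 33.02867531776428 F [-0.2 -5.7  1.2]
[ 0.005  -0.0005 -0.0345]
turn [ 0.02 -0.03  0.  ]
F fx -5.676302505732346 -0.3077341235594151 1.2457036676570428
```

Emit:
move_arm --deltas '[[[0.002,0,0.0],[0,0,0],0.1],[[0.004,0,0.0],[0,0,0],0.1],[[0.006,0,0.0],[0,0,0],0.1],[[0.008,0,0.0],[0,0,0],0.1]]'

```text
t: 19.27
tool_pos: [0.5462, -0.0218, 0.0089]
orientation: [-0.673, 0.739, 0.002, 0.002]
force: [-0.1, 6.2, 0.1]
gripper_width: 0.0174
grip_force: 33.2
```

```bash
python3 - <<'E'
from h import *
go([fx(.0426,-.001,.0432)],-5.5)
s=robot.observe();F=np.array(s['force']);print('F fx',F@EX,F@EY,F[2])
E
```

```text
t 19.27 p [ 0.5462 -0.0218  0.0089] fx [ 0.0424 -0.0001  0.0089] w 0.017354973191487513 g 33.15657198429108 F [-0.1  6.2  0.1]
[-0.0003 -0.0009 -0.0343]
turn [0.03 0.28 0.13]
F fx 6.1572696959753355 0.6751681649704327 0.14722921142709386
```

Emit:
move_arm --deltas '[[[0.0015,0,0.0],[0,0,0],0.1],[[0.003,0,0.0],[0,0,0],0.1],[[0.0045,0,0.0],[0,0,0],0.1]]'

```text
t: 19.65
tool_pos: [0.546, -0.0243, 0.009]
orientation: [-0.674, 0.739, 0.003, 0.003]
force: [1.1, 12.8, 0.9]
gripper_width: 0.0176
grip_force: 33.4
```

```bash
python3 - <<'E'
from h import *
go([fx(.0426,-.001,.0432)],-5.5)
s=robot.observe();F=np.array(s['force']);print('F fx',F@EX,F@EY,F[2])
E
```

```text
t 19.65 p [ 0.546  -0.0243  0.009 ] fx [ 0.0399 -0.0001  0.009 ] w 0.017597318570018273 g 33.3699756860733 F [ 1.1 12.8  0.9]
[-0.003  -0.0009 -0.0342]
turn [0.02 0.5  0.2 ]
F fx 12.79699484088914 0.13114910813104297 0.9155183026668131
```

Post contact came at x≈40, 6 mm beyond the nose contact, so the bar is behind the hook. Releasing and rising.

Emit:
move_arm --deltas '[[[-0.003,0,0.0],[0,0,0],0.3],[[-0.003,0,0.0],[0,0,0],0.4],[[-0.003,0,0.0],[0,0,0],0.4],[[-0.003,0,-0.03],[0,0,0],0.4],[[-0.003,0,-0.08],[0,0,0],0.4],[[-0.003,0,-0.14],[0,0,0],0.3],[[-0.003,0,-0.19],[0,0,0],0.0],[[-0.003,0,-0.23],[0,0,0],0.0]]'

```text
t: 20.65
tool_pos: [0.5466, -0.026, 0.2417]
orientation: [-0.672, 0.74, -0.001, 0.001]
force: [0.6, -0.1, -0.1]
gripper_width: -0.0001
grip_force: 0.0
```

```bash
python3 - <<'E'
from h import *
go([fx(-.05,0,.22)],-5.5)
snap('scene','s11');snap('top','t11')
out=[]
for f,(x,y,w,h),k in(('s11',(283,160,120,100),3.3),('t11',(280,150,110,91.7),3.6)):
    h=int(h);out.append(cv2.resize(cv2.imread(f'pics/{f}.png')[y:y+h,x:x+w],(396,330),interpolation=cv2.INTER_CUBIC))
cv2.imwrite('pics/z11.png',np.hstack(out))
E
```

```text
t 20.65 p [ 0.5466 -0.026   0.2417] fx [ 0.0382 -0.001   0.2417] w -0.00014116469212111044 g 0.0 F [ 0.6 -0.1 -0.1]
[0.0882 0.001  0.0217]
turn [-0.13 -0.    0.01]
```

View pics/z11.png

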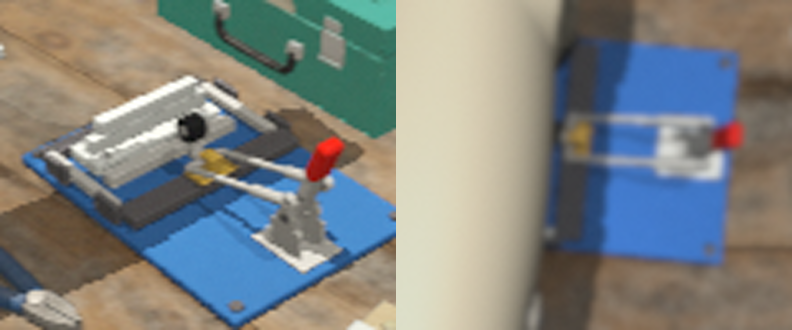

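The bar is behind the brass hook at about (213,165), with the black button above and beyond it at (192,127). The casting lies in the nest and the red lever leans back at (325,160). Now I plan the lever push.

```bash
python3 - <<'E'
from h import *
from path import *
for f in('s11','t11'):
    i=cv2.imread(f'pics/{f}.png').astype(int); x,y,w,h=340,160,60,70
    sub=i[y:y+h,x:x+w]; m=sub[...,2]-sub[...,1]>80; yy,xx=np.nonzero(m); print(f,'red',xx.mean()+x,yy.mean()+y,m.sum())
    for px in(-101.5,-105):
        for psi in(100,106,112,118,124): print(px,psi,np.round(proj(cal(f),[fx((px+66*e(psi)[0])/1000,0,(45+66*e(psi)[1])/1000)])[0],1))
s=robot.observe();p=tofx(s['tool_pos'])*1000
piv=np.array([-103.,45.])
for psi,rho in((108,64),(112,64),(118,65),(124,66),(130,66),(136,67),(142,68),(148,69),(154,70),(160,71),(166,72),(172,73),(178,74),(184,75)):
    T=piv+rho*e(psi)+7*e(psi-90)+[11,-22];d=T-p[[0,2]];print(psi,'T fx,z reading',np.round(T,1),'delta tool x,z',np.round(-d,1))
E
```

```text
s11 red 380.7816091954023 207.4712643678161 87
-101.5 100 [376.6 204.6]
-101.5 106 [378.5 206.3]
-101.5 112 [380.3 208.2]
-101.5 118 [382.  210.2]
-101.5 124 [383.6 212.5]
-105 100 [377.6 205.2]
-105 106 [379.5 206.9]
-105 112 [381.3 208.8]
-105 118 [383.  210.9]
-105 124 [384.6 213.1]
t11 red 372.4166666666667 186.97222222222223 36
-101.5 100 [366.8 186.7]
-101.5 106 [369.  186.9]
-101.5 112 [371.  187.3]
-101.5 118 [372.9 187.6]
-101.5 124 [374.7 188. ]
-105 100 [368.  186.8]
-105 106 [370.1 187. ]
-105 112 [372.1 187.4]
-105 118 [374.  187.7]
-105 124 [375.8 188.1]
108 T fx,z reading [-105.1   86. ] delta tool x,z [143.2 158.4]
112 T fx,z reading [-109.5   85. ] delta tool x,z [147.6 159.4]
118 T fx,z reading [-116.3   83.7] delta tool x,z [154.4 160.7]
124 T fx,z reading [-123.1   81.6] delta tool x,z [161.2 162.8]
130 T fx,z reading [-129.1   78.1] delta tool x,z [167.2 166.3]
136 T fx,z reading [-135.3   74.6] delta tool x,z [173.4 169.8]
142 T fx,z reading [-141.3   70.4] delta tool x,z [179.4 174. ]
148 T fx,z reading [-146.8   65.5] delta tool x,z [184.9 178.9]
154 T fx,z reading [-151.8   60. ] delta tool x,z [189.9 184.4]
160 T fx,z reading [-156.3   53.9] delta tool x,z [194.4 190.5]
166 T fx,z reading [-160.2   47.2] delta tool x,z [198.3 197.2]
172 T fx,z reading [-163.3   40.1] delta tool x,z [201.4 204.3]
178 T fx,z reading [-165.7   32.6] delta tool x,z [203.8 211.8]
184 T fx,z reading [-167.3   24.8] delta tool x,z [205.4 219.6]
```

Emit:
move_arm --deltas '[[[0.045,0,0.0],[0,0,0],0.0],[[0.09,0,0.02],[0,0,0],0.0],[[0.123,0,0.06],[0,0,0],0.0],[[0.123,0,0.11],[0,0,0],0.0],[[0.123,0,0.145],[0,0,0],0.0],[[0.123,0,0.153],[0,0,0],0.0]]'

```text
t: 21.5
tool_pos: [0.5318, -0.1473, 0.0828]
orientation: [-0.672, 0.74, 0.003, -0.001]
force: [-0.7, 0.4, 0.1]
gripper_width: -0.0001
grip_force: 0.0
```

```bash
python3 -c "
from h import *
go([fx(-.1095,0,.085),fx(-.1163,0,.0837),fx(-.1231,0,.0816)],-5.5)"
```

```text
t 21.5 p [ 0.5318 -0.1473  0.0828] fx [-0.0839  0.0022  0.0828] w -5.569065898500688e-05 g 0.0 F [-0.7  0.4  0.1]
[ 0.0256 -0.0021 -0.0023]
[ 0.0324 -0.0021 -0.001 ]
[ 0.0392 -0.0022  0.0011]
turn [ 0.35  0.12 -0.  ]
```

Emit:
move_arm --deltas '[[[0.012,-0.002,-0.002],[0,0,0],0.0],[[0.02,-0.002,-0.002],[0,0,0],0.0],[[0.026,-0.002,-0.002],[0,0,0],0.0],[[0.0325,-0.002,-0.001],[0,0,0],0.0],[[0.039,-0.002,0.001],[0,0,0],0.0]]'

```text
t: 22.12
tool_pos: [0.5336, -0.1872, 0.0858]
orientation: [-0.673, 0.74, -0.0, 0.001]
force: [2.0, 3.0, 1.5]
gripper_width: -0.0002
grip_force: 1.9
```

```bash
cat > l.py <<'E'
from h import *
from path import *
s=robot.observe();F=np.array(s['force']);p=tofx(s['tool_pos'])*1000
print('t',s['t'],'p',p,'F fx',np.round([F@EX,F@EY,F[2]],1))
piv=np.array([-103.,45.])
c=snap('scene','l%d'%(s['t']*100)); i=c['pixels'].astype(int); x,y,w,h=340,160,75,80
sub=i[y:y+h,x:x+w]; m=sub[...,0]-sub[...,1]>80; yy,xx=np.nonzero(m); u=np.array([xx.mean()+x,yy.mean()+y])
A=np.arange(90,190);q=proj(c,[fx((piv[0]+66*e(a)[0])/1000,0,(45+66*e(a)[1])/1000) for a in A])
k=np.argmin(np.hypot(*(q-u).T));print('red',u,m.sum(),'psi',A[k],np.hypot(*(q-u).T)[k])
for psi,rho in((124,66),(130,66),(136,67),(142,68),(148,69),(154,70),(160,71),(166,72),(172,73),(178,74),(184,75),(186,75)):
    T=piv+rho*e(psi)+7*e(psi-90)+[11,-22];print(psi,np.round(p[[0,2]]-T,1))
E
python3 l.py
```

```text
t 22.125 p [-123.4   -3.5   85.8] F fx [ 3.1 -1.7  1.5]
red [383.21621622 210.18918919] 74 psi 119 0.8622561127344497
124 [-0.3  4.2]
130 [5.7 7.7]
136 [11.9 11.2]
142 [17.9 15.4]
148 [23.4 20.3]
154 [28.4 25.8]
160 [32.9 31.9]
166 [36.8 38.6]
172 [39.9 45.7]
178 [42.3 53.2]
184 [43.9 61. ]
186 [43.9 63.7]
```

Emit:
move_arm --deltas '[[[0.003,0.001,0.006],[0,0,0],0.0],[[0.006,0.003,0.008],[0,0,0],0.0],[[0.012,0.003,0.011],[0,0,0],0.0],[[0.018,0.003,0.0155],[0,0,0],0.0],[[0.0235,0.003,0.0205],[0,0,0],0.0]]'

```text
t: 22.8
tool_pos: [0.527, -0.21, 0.0639]
orientation: [-0.673, 0.74, 0.001, 0.0]
force: [1.0, 4.6, 1.9]
gripper_width: -0.0004
grip_force: 2.1
```

```bash
python3 l.py
```

```text
t 22.8 p [-146.8    0.9   63.9] F fx [ 4.6 -0.6  1.9]
red [389.40277778 221.30555556] 72 psi 146 0.8718885126841401
124 [-23.7 -17.7]
130 [-17.7 -14.2]
136 [-11.5 -10.7]
142 [-5.5 -6.5]
148 [ 0.  -1.6]
154 [5.  3.9]
160 [ 9.5 10. ]
166 [13.4 16.7]
172 [16.5 23.8]
178 [18.9 31.3]
184 [20.5 39.1]
186 [20.5 41.8]
```

Works well: 5 N, lever at 146°. Continuing.

Emit:
move_arm --deltas '[[[0.0025,0,0.001],[0,0,0],0.0],[[0.005,0,0.004],[0,0,0],0.0],[[0.0075,0,0.007],[0,0,0],0.0],[[0.0095,0,0.01],[0,0,0],0.0],[[0.0115,0,0.0135],[0,0,0],0.0],[[0.0135,0,0.017],[0,0,0],0.0]]'

```text
t: 23.6
tool_pos: [0.5264, -0.2241, 0.0474]
orientation: [-0.673, 0.74, -0.0, -0.0]
force: [-0.5, 2.1, 2.7]
gripper_width: 0.0005
grip_force: 1.6
```

```bash
python3 l.py
```

```text
t 23.6 p [-160.8    0.2   47.4] F fx [2.  0.7 2.7]
red [391.45679012 229.39506173] 81 psi 164 0.7840249468289022
124 [-37.7 -34.2]
130 [-31.7 -30.7]
136 [-25.5 -27.2]
142 [-19.5 -23. ]
148 [-14.  -18.1]
154 [ -9.  -12.6]
160 [-4.5 -6.5]
166 [-0.6  0.2]
172 [2.5 7.3]
178 [ 4.9 14.8]
184 [ 6.5 22.6]
186 [ 6.5 25.3]
```

Emit:
move_arm --deltas '[[[0.001,0,0.003],[0,0,0],0.0],[[0.0025,0,0.007],[0,0,0],0.0],[[0.0035,0,0.011],[0,0,0],0.0],[[0.005,0,0.015],[0,0,0],0.0],[[0.006,0,0.018],[0,0,0],0.0]]'

```text
t: 24.28
tool_pos: [0.5259, -0.23, 0.0292]
orientation: [-0.673, 0.74, -0.0, -0.0]
force: [1.1, -0.2, 1.1]
gripper_width: 0.0002
grip_force: 0.4
```

```bash
python3 l.py
```

```text
t 24.275 p [-1.667e+02  1.000e-01  2.920e+01] F fx [-0.1 -1.2  1.1]
red [392.15384615 235.93589744] 78 psi 181 1.2978736217093463
124 [-43.6 -52.4]
130 [-37.6 -48.9]
136 [-31.4 -45.4]
142 [-25.4 -41.2]
148 [-19.9 -36.3]
154 [-14.9 -30.8]
160 [-10.4 -24.7]
166 [ -6.5 -18. ]
172 [ -3.4 -10.9]
178 [-1.  -3.4]
184 [0.6 4.4]
186 [0.6 7.1]
```

Emit:
move_arm --deltas '[[[0,0,0.002],[0,0,0],0.0],[[0.0005,0,0.004],[0,0,0],0.0]]'

```text
t: 24.58
tool_pos: [0.5258, -0.2303, 0.0255]
orientation: [-0.673, 0.74, -0.0, 0.0]
force: [1.7, 0.0, -0.1]
gripper_width: -0.0
grip_force: 0.2
```

```bash
python3 l.py | head -2
```

```text
t 24.575 p [-167.1    0.2   25.5] F fx [ 0.2 -1.7 -0.1]
red [391.83076923 236.75384615] 65 psi 183 1.073461862616508
```

Emit:
move_arm --deltas '[[[0,0,0.0015],[0,0,0],0.0],[[0,0,0.003],[0,0,0],0.0],[[0,0,0.004],[0,0,0],0.0]]'

```text
t: 25.0
tool_pos: [0.526, -0.2303, 0.0227]
orientation: [-0.673, 0.74, -0.0, 0.0]
force: [-3.4, 1.6, 11.4]
gripper_width: 0.0002
grip_force: 5.6
```

```bash
python3 l.py | head -2
```

```text
t 25.0 p [-167.    -0.    22.7] F fx [ 1.2  3.5 11.4]
red [391.07142857 237.125     ] 56 psi 184 0.3991550256553874
```

Emit:
move_arm --deltas '[[[0,0,0.001],[0,0,0],0.0],[[0,0,0.0015],[0,0,0],0.0]]'

```text
t: 25.3
tool_pos: [0.5262, -0.2303, 0.0223]
orientation: [-0.673, 0.74, -0.001, 0.0]
force: [-5.1, 2.5, 16.1]
gripper_width: 0.0004
grip_force: 8.3
```

The lever is on its stop: stiff, 16 N, well below 60. Lifting away and checking.

Emit:
move_arm --deltas '[[[0,0,-0.02],[0,0,0],0.0],[[0,0,-0.07],[0,0,0],0.0],[[0,0,-0.13],[0,0,0],0.0],[[0,0,-0.19],[0,0,0],0.0],[[0,0,-0.19],[0,0,0],0.0]]'

```text
t: 25.92
tool_pos: [0.5285, -0.2318, 0.2159]
orientation: [-0.673, 0.74, -0.005, 0.002]
force: [0.8, 0.3, -0.4]
gripper_width: -0.0
grip_force: 0.0
```

```bash
python3 l.py | head -2; python3 - <<'E'
from h import *
c=snap('scene','s20');t=snap('top','t20')
for nm,c in(('scene',c),('top',t)):
    I=c['pixels'][:,:,::-1].astype(np.float32)
    for y0,z,X in((-.06,.022,np.arange(.03,.13,.003)),(.06,.022,np.arange(.03,.13,.003)),(-.03,.022,np.arange(-.03,.03,.003)),(.03,.022,np.arange(-.03,.03,.003))):
        uv=proj(c,np.array([fx(x,y0,z) for x in X])).astype(np.float32)
        v=cv2.remap(I,uv[:,:1],uv[:,1:],cv2.INTER_LINEAR).reshape(-1,3)
        print(nm,y0,' '.join(f'{x*1000:.0f}:{int(a[2])},{int(a[0])}' for x,a in zip(X,v)))
i=c['pixels']
s=robot.capture('scene')['pixels'].astype(int)
d=s[175:212,320:365].sum(2)//3; m=d<55; yy,xx=np.nonzero(m); print('button px',xx.mean()+320,yy.mean()+175,m.sum())
print('expected latched',proj(cal('s20'),[fx(.019,0,.051),fx(.032,0,.051)]))
# tools/pile unchanged
a=cv2.imread('pics/scene0.png').astype(int);b=cv2.imread('pics/s20.png').astype(int)
d=np.abs(a-b).max(2);print('spanner',(d[265:320,300:385]>40).sum(),'tape',(d[312:360,385:440]>40).sum(),'battery',(d[195:236,235:280]>40).sum(),'pile region',(d[150:190,232:288]>40).sum())
E
```

```text
t 25.925 p [-168.3   -2.7  215.9] F fx [ 0.4 -0.8 -0.4]
red [390.61363636 235.81818182] 88 psi 181 0.2593507783016705
scene -0.06 30:78,211 33:80,206 36:91,186 39:117,149 42:136,137 45:158,146 48:203,189 51:238,223 54:240,225 57:240,225 60:231,219 63:224,214 66:221,212 69:198,189 72:185,175 75:180,172 78:206,197 81:175,166 84:155,147 87:156,147 90:157,149 93:156,147 96:152,143 99:154,146 102:153,145 105:155,146 108:161,151 111:185,176 114:225,216 117:250,242 120:254,247 123:231,232 126:196,173 129:177,124
scene 0.06 30:79,212 33:76,201 36:92,161 39:127,130 42:141,129 45:148,135 48:179,166 51:219,203 54:227,211 57:235,220 60:234,222 63:223,213 66:239,229 69:247,239 72:255,250 75:255,249 78:249,244 81:212,205 84:201,192 87:198,190 90:206,197 93:222,213 96:242,235 99:248,242 102:219,211 105:166,157 108:141,133 111:139,131 114:145,140 117:142,162 120:105,192 123:83,206 126:120,172 129:155,129
scene -0.03 -30:132,158 -27:118,126 -24:136,134 -21:139,128 -18:152,141 -15:159,147 -12:171,158 -9:172,158 -6:180,166 -3:183,169 -0:182,168 3:193,177 6:190,176 9:209,195 12:216,200 15:228,214 18:167
[... 931 characters left out ...]
08:109,112 111:107,112 114:104,126 117:96,151 120:81,174 123:69,187 126:64,192 129:63,193
top -0.03 -30:76,188 -27:76,187 -24:75,180 -21:77,162 -18:86,136 -15:96,116 -12:102,108 -9:104,106 -6:104,105 -3:105,106 -0:105,108 3:100,113 6:87,129 9:72,154 12:63,174 15:62,186 18:63,190 21:63,191 24:62,191 27:62,191
top 0.03 -30:63,189 -27:63,188 -24:64,181 -21:70,166 -18:80,141 -15:92,117 -12:100,107 -9:104,107 -6:105,107 -3:105,107 -0:104,107 3:100,114 6:91,131 9:79,157 12:68,179 15:64,192 18:64,195 21:64,196 24:63,195 27:64,195
button px 344.2682926829268 198.5609756097561 41
expected latched [[342.22166304 200.93405209]
 [339.20435625 198.91043763]]
spanner 284 tape 0 battery 447 pile region 559
```

The latch is drawn. The yoke moved 13 mm, the flange lies against the fence with no blue gap, the jaw closed on it, and the lever stays down. Handing in.

```bash
python3 -c "
from cell import robot
print(robot.sign_off())"
```

```text
the job is handed in; nothing more can be done
None
```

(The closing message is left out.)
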